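# Show the long squeegee's blade to the rail camera

### The job

Set up the blade check: hook the small camera on its carrier over the horizontal rail near the rail's left end (left as seen from the robot), lens looking back towards the robot, slide it along the rail to the tape mark and let go of it there. Then take the longest squeegee out of the rack and finish while holding it still in the air in front of the camera, blade edge pointing straight into the lens, the middle of the edge 10 cm in front of the glass and the blade crosswise to it, parallel to the rail; do not put it down or let it go. Leave the other squeegees and everything else on the table where they are.

Things in the scene. Friction and masses are not known exactly. Their poses are not given: they have to be found in the camera images.
- rail: Fixed steel rail: a round horizontal bar 12 mm in diameter, 400 mm long, on two end posts, its axis 200 mm above the table. Origin on the table under the bar's middle; y runs along the bar to the robot's left, x across it, away from the robot.
- mark: Black tape band 12 mm wide round the bar, flat (no obstacle to the hook); origin on the bar's axis at mid-band; axes as the rail's. The carrier's hook belongs here.
- carrier: Camera carrier, 275 g, 170 mm tall, standing upright on the table at first; origin at its underside, below the hook; z up, y along the bar when hung. Housing 44 x 60 x 44 mm at the bottom; a flat steel hook 24 mm wide (y) above it; a grip tab on top. One long leg, on the -x (lens) side, joins housing and hook. Hung, it swings freely about the bar and comes to rest almost upright.
- carrier_hook (a point): Where the bar's axis lies once the hook sits on the bar: 110 mm above the carrier's underside. The hook's free tip, on +x, ends 20 mm below this point; under it a mouth 46 mm high, facing +x. Bring it from the robot's side about 42 mm too high, move across until this point is over the bar, lower. Leg to tip: 28 mm; the roof is an inverted V that centres on the bar.
- carrier_tab (a point): Middle of the carrier's grip tab, a black upright block 12 mm (x) x 30 mm (y) x 44 mm tall, 38 mm above carrier_hook, same axes; grip it from above across its 12 mm. About 22 mm of tab lie below this point, then the hook's roof.
- lens: Camera lens, a black barrel 26 mm in diameter on the carrier's -x side. Origin at the middle of the front glass; z is the viewing direction (outward and up), leaning 40 degrees from vertical towards the carrier's -x; y parallel to the carrier's y. The glass lies 40 mm to -x of and 65 mm below carrier_hook.
- lens_focus (a point): Point in the air 100 mm in front of the lens glass on its viewing axis, axes as the lens's: the middle of the squeegee's blade edge belongs here.
- squeegee_grip (a point): Middle of the wooden handle of the longest squeegee: 22 mm (x) x 165 mm (y) x 50 mm (z), 165 g in all. A stiff black blade 8 mm thick sticks out 30 mm below it; z points from blade to handle. At first it stands blade down in a groove of the rack, handle resting on the rack 36 mm above the table; lift it straight up over 35 mm to clear. Squeegees stand 66 mm apart, in any order.
- squeegee_edge (a point): Middle of the longest squeegee's blade edge, 55 mm below squeegee_grip along z; same axes. When shown, its z runs along the lens's z (handle farther from the lens than the edge) and its y parallel to the lens's y, either way round.
- squeegee: The longest squeegee (165 mm; the others 125 and 90 mm); its origin is the same point as squeegee_edge.
- rack: Fixed plywood squeegee rack, 190 mm (x) x 110 mm (y) x 36 mm, with three grooves along y, 12 mm wide, 66 mm apart. Origin under its centre.
- squeegee_mid: The 125 mm squeegee, otherwise like the longest; origin at mid-edge of its blade. Stays in the rack.
- squeegee_short: The 90 mm squeegee, otherwise like the longest; origin at mid-edge of its blade. Stays in the rack.
- ink_tub: Ink tub, 90 mm in diameter, 110 mm tall; origin under its centre. Leave alone.
- ink_jar: Ink jar, 64 mm in diameter, 85 mm tall; origin under its centre. Leave alone.
- ink_pot: Small ink pot, 56 mm in diameter, 70 mm tall; origin under its centre. Leave alone.
- spatula: Ink spatula, 260 mm long, lying on the table along its x. Leave alone.
- tape_roll: Tape roll, 100 mm in diameter, 24 mm tall, lying flat; origin under its centre. Leave alone.
There are look-alikes about, which are no part of the job. Leave any black look-alike of the rack alone. Leave any green look-alike of the carrier alone.

How it is judged:
By the outcome, as a careful person would: the job done as asked, in the order asked, and still so for the second after the job is handed in, while the arm keeps its last pose, push and grip.
It also fails if it takes over 58 s, if anything falls off the work surface, if the arm or the gripper's body presses on something with over 40 N, if the wrist force passes 120 N, or if a joint passes its speed limit or range.

### The arm

A 6-joint arm with a two-finger parallel gripper is mounted at the origin on the work surface. World frame = base frame: x ahead of the robot, y to its left, z up, the work surface at z = 0. Lengths are in mm, angles in degrees, forces in N, time in s.
With the tool pointing down it reaches from about 350 to 850 mm from the base axis. Payload 8.1 kg.
Tool frame: the origin (TCP) lies midway between the tips of the shut fingers; the grasp point (between the pads) lies grip_depth behind it (grip_depth is the distance from the TCP to the grasp point, in mm); z points along the fingers, y is the line along which they close (so a half turn about z gives the same grasp; the last joint's range is limited). The gripper opens to 85 mm and grips with 20 to 120 N. Pads are 22 mm wide; open, the fingers measure 114 mm over their backs; the gripper's body (76 mm by 85 mm) begins 54 mm behind the grasp point. The pads swing forward as they close: fully open they stand 13 mm farther back than shut.
Start: joints at [-80.925, 7.471, 85.268, -0, 87.261, -4.893], TCP at [144.855, -582.256, 231.292] pointing down, gripper open.
Joint ranges: [-169.43, 169.43], [-51.17, 129.36], [1.28, 143.12], [-76.62, 256.62], [0, 156.53], [-152.29, 152.29]. Speed limits (degrees/s): [136.94, 136.94, 159.86, 180, 180, 180].

### API

Orientations are given as [roll, pitch, yaw] about the fixed x, y, z axes, in that order (R = Rz(yaw) Ry(pitch) Rx(roll)).
In Python, from bench import sense, snapshot, hand_in, grip_depth gives the robot as it stands. The module is installed in compiled form; this text tells all that it offers.
- The arm moves only by the tool apply_moves, never from a script. Its argument "series" is text: rows parted by semicolons, each of 5 numbers parted by spaces: the shift along the tool's x, y, z each as a share of 0.3 m, from -1 to 1, then the turn about the tool's z as a share of 2 rad, from -1 to 1, then the gripper's target within -1 to 1 (shut at 1, half-way at 0, fully open at -1). In form: tx ty tz twist gripper; .... A call has 1 to 5 rows; each row shifts and turns the commanded pose from where the row before left it, along the tool's axes as they then stand; what a row does not reach is not made up. A row lasts 1/12 s, in which the tool goes at most 41.7 mm and 7.16 degrees, less where a joint would pass 70% of its speed; a pose out of reach is approached as far as the arm can. A call with a number of a shift or a turn outside -1 to 1 is refused whole. A call with a gripper value outside its range is refused whole. The fingers move at their own pace and stop on an object; "squeeze" is the grip in N (left out, the last holds). Time passes only in rows, so rows that do not move let the fingers close. It gives the time, the measured TCP pose, the force, the opening and the grip force at its end, in the units of the state.
- sense(): the state, without advancing time (a new reading comes with each control period).
- snapshot(name): name is "side" or "top"; returns a dict with "frame" (480x640x3 uint8, blue, green, red), "depth" (480x640 float32, mm along the optical axis (not along the pixel's ray), 0 where there is no reading), "intrinsics" (3x3 intrinsics, pixels), "extrinsics" (4x4, takes a point from camera to world coordinates). Camera axes: x right, y down, z forward; pixel columns grow to the right and rows downward; lengths in mm; the calibration is good to about 2 mm. A picture is of the moment at which its call begins.
- hand_in(): hands the job in; it is judged then, once.
The state is a dict: "time": time; "joint_pos": joint angles; "qd": joint speeds; "joint_efforts": joint torques, N m; "tool_pos": TCP position; "tcp_rot": TCP orientation; "ft_force": force on the tool from outside, world axes, zero at the start; "wrist_torque": the same for the moment, N m; "finger_gap": finger opening in mm; "grip_force": force on a finger pad.
Only numpy, scipy, OpenCV 4.12 (cv2) and the standard library are available. Lean on these libraries where they do the work, as an engineer would, in place of code of your own. Each camera call takes 0.05 s, during which the arm holds its last target. There are 200 camera calls.

## Working session

There is one attempt and no reset: what is moved stays moved. The work goes in short steps, Python scripts to look and compute and a tool call to move; the robot and the scene stay as the last step left them, time stands still between calls to the robot, and variables do not carry over. Pictures are saved under pics/ and viewed, at most 10 in all, crops included, and the job is handed in when it is done.

Besides the shell and the picture viewer there is one more tool, called after ">>>" as name(argument=value, ...), one argument or row to a line, values as JSON. apply_moves: Moves the arm, as the interface text tells. Its arguments: {"type":"object","properties":{"series":{"type":"string"},"squeeze":{"type":"number"}},"required":["series"]}

```bash
mkdir -p pics; ls; cat > h.py <<'E'
import numpy as np, cv2
from bench import sense, snapshot, hand_in, grip_depth
def shot(n,f):
    s=snapshot(n); np.savez(f'{f}.npz',**{k:np.asarray(v) for k,v in s.items()}); cv2.imwrite(f'pics/{f}.png',s['frame']); return s
def load(f): return dict(np.load(f'{f}.npz'))
def ray(s,u,v):
    K=s['intrinsics'];E=s['extrinsics']
    d=E[:3,:3]@np.array([(u-K[0,2])/K[0,0],(v-K[1,2])/K[1,1],1]); return E[:3,3],d
def atz(s,u,v,z):
    o,d=ray(s,u,v); return o+d*(z-o[2])/d[2]
def atd(s,u,v):
    o,d=ray(s,u,v); return o+d*float(s['depth'][int(v),int(u)])
def proj(s,p):
    E=s['extrinsics'];c=E[:3,:3].T@(np.asarray(p)-E[:3,3]);q=s['intrinsics']@c;return q[:2]/q[2]
E
python3 - <<'E'
from h import *
print(sense(),grip_depth)
a=shot('top','top0');b=shot('side','side0')
for s in(a,b):print(np.round(s['intrinsics'],1),np.round(s['extrinsics'],3))
E
```

```text
pics
{'time': 0.0, 'joint_pos': array([-8.09239393e+01,  7.51458696e+00,  8.53300424e+01,  3.58306534e-03,
        8.72624929e+01, -4.89396761e+00]), 'qd': array([-0.06521184,  0.1489353 , -0.00395531, -0.07952712, -0.11650911,
       -0.00065379]), 'joint_efforts': array([-1.89222468e-03, -5.69397640e+01, -5.00560856e+01, -6.59798970e-04,
        1.45483497e-02,  3.34368258e-05]), 'tool_pos': array([ 144.79486221, -581.69151691,  230.24256497]), 'tcp_rot': array([-1.79893574e+02, -1.27044116e-02,  1.39698420e+01]), 'ft_force': array([ 0.40818439, -0.96922628,  0.68585162]), 'wrist_torque': array([-0.02380275, -0.00544857,  0.04497214]), 'grip_force': 0.0, 'finger_gap': 85.38956948123341} 18.700000000000003
[[545.5   0.  323. ]
 [  0.  545.5 230.1]
 [  0.    0.    1. ]] [[ 2.90000e-02 -9.92000e-01  1.25000e-01  3.18506e+02]
 [-1.00000e+00 -2.70000e-02  1.40000e-02  2.39430e+01]
 [-1.10000e-02 -1.25000e-01 -9.92000e-01  1.38376e+03]
 [ 0.00000e+00  0.00000e+00  0.00000e+00  1.00000e+00]]
[[484.    0.  317.5]
 [  0.  484.  233.9]
 [  0.    0.    1. ]] [[-9.890000e-01 -1.000000e-01  1.070000e-01  3.416100e+02]
 [-1.440000e-01  5.450000e-01 -8.260000e-01  1.074786e+03]
 [ 2.400000e-02 -8.320000e-01 -5.540000e-01  8.346970e+02]
 [ 0.000000e+00  0.000000e+00  0.000000e+00  1.000000e+00]]
```

View pics/top0.png

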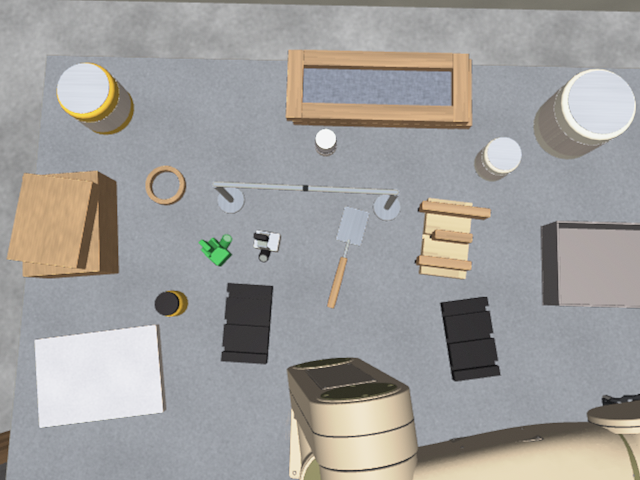

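View pics/side0.png

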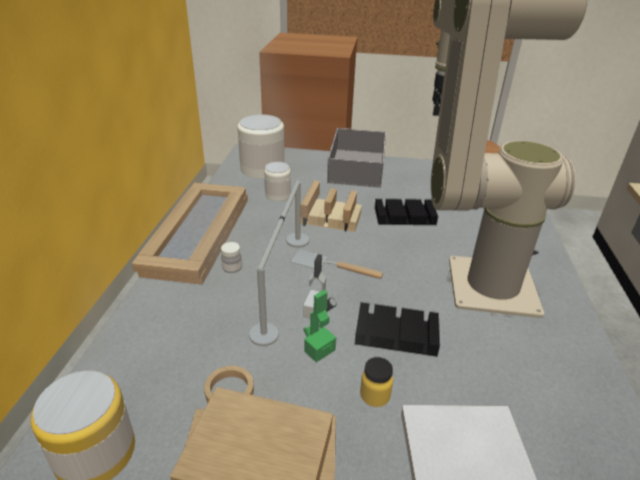

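```bash
python3 - <<'E'
from h import *
a=load('top0');b=load('side0')
A=cv2.resize(a['frame'][165:285,190:350],None,fx=5,fy=5,interpolation=cv2.INTER_CUBIC)[:300*2]
R=cv2.resize(a['frame'][190:290,400:500],None,fx=4,fy=4,interpolation=cv2.INTER_CUBIC)
cv2.imwrite('pics/c1.png',A)
S=cv2.resize(b['frame'][180:240,290:370],None,fx=5,fy=5,interpolation=cv2.INTER_CUBIC)
S2=cv2.resize(b['frame'][240:370,250:350],None,fx=4,fy=4,interpolation=cv2.INTER_CUBIC)
c=np.zeros((600,800,3),np.uint8);c[:400,:400]=R;c[:300,400:]=S;
c[300:600,400:]=cv2.resize(b['frame'][245:335,270:390],(400,300),interpolation=cv2.INTER_CUBIC);cv2.imwrite('pics/c2.png',c)
print('rail ends',atz(a,214,185,200),atz(a,397,192,200),'mark',atz(a,305.5,188,200))
for p in [(250,186.5),(305,188),(360,190),(455,208),(452,236),(444,264)]:print(p,atd(a,*p))
E
```

```text
rail ends [561.40699312 285.39739488 200.        ] [ 556.50262428 -119.4521052   200.        ] mark [560.07201434  82.46842049 200.        ]
(250, 186.5) [558.78085583 204.36294347 206.76198318]
(305, 188) [559.25141941  83.37799478 203.87676714]
(360, 190) [557.91290671 -37.69025241 204.3792079 ]
(455, 208) [ 543.52267885 -272.21425553   89.01670028]
(452, 236) [ 475.31079924 -264.2790413    92.26956298]
(444, 264) [ 408.77321565 -247.15474501   83.86715651]
```

View pics/c1.png

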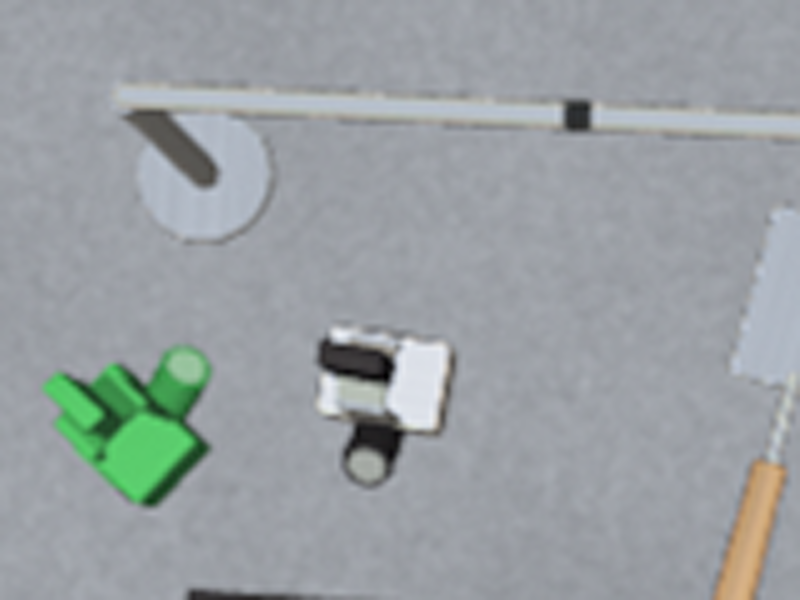

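View pics/c2.png

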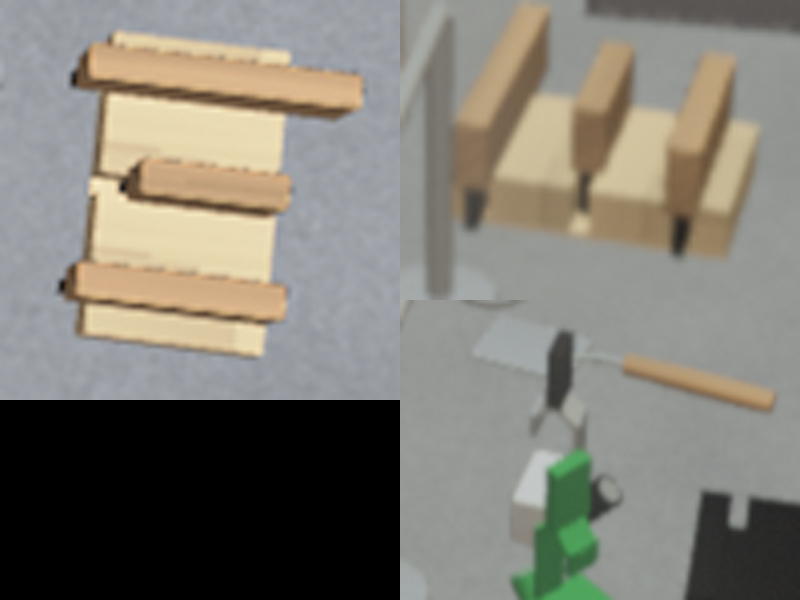

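```bash
cat >> h.py <<'E'
def cloud(s):
    K=s['intrinsics'];E=s['extrinsics'];D=s['depth']
    v,u=np.mgrid[:480,:640]
    P=np.stack([(u-K[0,2])/K[0,0]*D,(v-K[1,2])/K[1,1]*D,D],-1)@E[:3,:3].T+E[:3,3]
    P[D==0]=np.nan; return P
def box(P,u0,u1,v0,v1,z0,z1):
    q=P[v0:v1,u0:u1].reshape(-1,3); q=q[(q[:,2]>z0)&(q[:,2]<z1)]
    r=cv2.minAreaRect(q[:,:2].astype(np.float32)); return len(q),np.round(q.mean(0),1),np.round(np.median(q[:,2]),1),r
E
python3 - <<'E'
from h import *
a=load('top0');P=cloud(a)
print('tab',box(P,245,285,225,265,155,185))
print('hous',box(P,245,285,225,265,30,60))
for n,v in(('L',(195,222)),('S',(225,247)),('M',(252,277))):print(n,box(P,410,500,*v,75,100))
print('rail',box(P,205,405,178,198,185,215))
q=P[178:198,205:405].reshape(-1,3);q=q[(q[:,2]>190)&(q[:,2]<215)];print(np.polyfit(q[:,1],q[:,0],1),np.polyfit(q[:,1],q[:,2],1))
print('table',np.nanmedian(P[300:350,300:330,2]), np.nanmedian(P[150:170,420:460,2]))
# side estimates
b=load('side0');Q=cloud(b)
# tab in side: crop px (562,365)-> 
print('tab side',box(Q,310,325,250,275,125,185))
print('rail side',box(Q,258,305,175,270,190,215)); 
for n,uv in(('L',(300,322,180,212)),('M',(343,360,187,225))):print(n,box(Q,*uv,78,95))
E
```

```text
tab (81, array([452.5, 183.8, 168.5]), np.float64(168.6), ((453.0732116699219, 184.10772705078125), (29.869735717773438, 11.96657943725586), 81.0325698852539))
hous (364, array([443.6, 179.3,  43.6]), np.float64(43.4), ((442.4451599121094, 186.06382751464844), (60.4171028137207, 76.57652282714844), 80.35760498046875))
L (656, array([ 541.5, -272.8,   84.8]), np.float64(84.9), ((542.0211181640625, -273.7898254394531), (164.12664794921875, 24.082056045532227), 84.59738159179688))
S (358, array([ 475.9, -267.3,   85.1]), np.float64(85.2), ((476.6646728515625, -267.73870849609375), (90.32780456542969, 22.9289493560791), 85.25519561767578))
M (497, array([ 412. , -247.3,   85.2]), np.float64(85.3), ((412.29132080078125, -247.2126007080078), (124.78718566894531, 22.563034057617188), 84.62191009521484))
rail (1048, array([558.8,  84.5, 204.2]), np.float64(204.3), ((558.7610473632812, 84.88797760009766), (413.8368835449219, 15.801538467407227), 88.86349487304688))
[1.94760409e-02 5.57165054e+02] [8.36671924e-04 2.04170644e+02]
table 0.11283523548024732 -0.37635991241756983
tab side (150, array([453.7, 188.7, 156.2]), np.float64(158.1), ((454.09100341796875, 183.59759521484375), (31.13868522644043, 12.489774703979492), 82.61603546142578))
rail side (491, array([559.9, 109.6, 206.6]), np.float64(207.1), ((560.3680419921875, 84.18177795410156), (410.85003662109375, 14.022836685180664), 88.64144134521484))
L (213, array([ 542.5, -264.7,   87.3]), np.float64(88.0), ((542.985107421875, -273.73895263671875), (169.51934814453125, 22.98479461669922), 84.96113586425781))
M (170, array([ 413.4, -240.4,   87.4]), np.float64(87.9), ((413.0291748046875, -253.26129150390625), (135.32989501953125, 22.760114669799805), 84.10990142822266))
```

>>> apply_moves(
  series="0 0 0 -0.059 -1;0 0 0 -0.059 -1;0 0 0 -0.059 -1;0 0 0 -0.059 -1;0 0 0 -0.059 -1",
)

```text
time: 0.52
tool_pos: [144.8, -581.9, 230.7]
tcp_rot: [-180.0, -0.0, 48.1]
ft_force: [0.8, -0.2, -0.6]
finger_gap: 85.2
grip_force: 0.0
```

>>> apply_moves(
  series="0 0 0 -0.059 -1;0 0 0 -0.059 -1;0 0 0 -0.059 -1;0 0 0 -0.059 -1;0 0 0 -0.059 -1",
)

```text
time: 0.93
tool_pos: [144.8, -581.9, 230.6]
tcp_rot: [-180.0, -0.1, 81.9]
ft_force: [0.3, 0.2, -0.2]
finger_gap: 85.5
grip_force: 0.0
```

>>> apply_moves(
  series="0.05 0.12 0 0 -1;0.05 0.12 0 0 -1;0.05 0.12 0 0 -1;0.05 0.12 0 0 -1;0.05 0.12 0 0 -1",
)

```text
time: 1.35
tool_pos: [335.3, -533.5, 230.8]
tcp_rot: [-180.0, -0.0, 81.5]
ft_force: [0.1, -0.5, -0.4]
finger_gap: 85.7
grip_force: 0.0
```

```bash
cat >> h.py <<'E'
from scipy.spatial.transform import Rotation as Ro
def go(p,yaw=None):
    s=sense();R=Ro.from_euler('xyz',s['tcp_rot'],degrees=True).as_matrix()
    d=R.T@(np.asarray(p)-s['tool_pos'])
    t=0 if yaw is None else ((s['tcp_rot'][2]-yaw+180)%360-180)/np.degrees(2)
    print('t',round(s['time'],2),'tcp',np.round(s['tool_pos'],1),'rot',np.round(s['tcp_rot'],1),'q',np.round(s['joint_pos'],1),'f',np.round(s['ft_force'],1),'gap',round(s['finger_gap'],1),'g',round(s['grip_force'],1))
    print('share',np.round(d/300,4),'twist',round(t,4),'rows',round(np.linalg.norm(d)/41.7,1))
E
python3 -c "
from h import *
go((453.2,184,230),81.5)"
```

```text
t 1.35 tcp [ 335.3 -533.5  230.8] rot [-180.    -0.    81.5] q [-62.5  12.2  80.1  -0.   87.8 -54.1] f [ 0.1 -0.5 -0.4] gap 85.7 g 0.0
share [2.4236 0.0372 0.0041] twist 0.0004 rows 17.4
```

>>> apply_moves(
  series="0.1347 0.01 0 0 -1;0.1347 0.01 0 0 -1;0.1347 0.01 0 0 -1;0.1347 0.007 0 0 -1;0.1347 0 0 0 -1",
)

```text
time: 1.77
tool_pos: [374.6, -334.1, 230.5]
tcp_rot: [-180.0, -0.1, 81.6]
ft_force: [0.9, 0.2, -0.3]
finger_gap: 85.6
grip_force: 0.0
```

>>> apply_moves(
  series="0.1347 0 0 0 -1;0.1347 0 0 0 -1;0.1347 0 0 0 -1;0.1347 0 0 0 -1;0.1347 0 0 0 -1",
)

```text
time: 2.18
tool_pos: [403.6, -134.4, 231.0]
tcp_rot: [-180.0, -0.0, 81.6]
ft_force: [0.1, 0.0, -0.3]
finger_gap: 85.6
grip_force: 0.0
```

>>> apply_moves(
  series="0.1347 0 0 0 -1;0.1347 0 0 0 -1;0.1347 0 0 0 -1;0.1347 0 0 0 -1;0.1347 0 0 0 -1",
)

```text
time: 2.6
tool_pos: [433.2, 65.6, 231.2]
tcp_rot: [180.0, 0.0, 81.6]
ft_force: [1.8, -0.2, 0.0]
finger_gap: 85.7
grip_force: 0.0
```

>>> apply_moves(
  series="0.1347 0 0 0 -1;0.12 0 0 0 -1;0.08 0 0 0 -1;0.05 0 0 0 -1;0 0 0 0 -1",
)

```text
time: 3.02
tool_pos: [450.1, 180.5, 230.7]
tcp_rot: [-179.9, -0.0, 81.8]
ft_force: [0.3, -0.1, 0.1]
finger_gap: 85.4
grip_force: 0.0
```

```bash
python3 -c "
from h import *
go((453.2,184,132),81.5)"
```

```text
t 3.02 tcp [450.1 180.5 230.7] rot [-179.9   -0.    81.8] q [ 1.58e+01 -1.06e+01  1.03e+02  1.00e-01  8.76e+01  2.40e+01] f [ 0.3 -0.1  0.1] gap 85.4 g 0.0
share [0.0128 0.009  0.3289] twist 0.0024 rows 2.4
```

>>> apply_moves(
  series="0.0128 0.009 0.07 0 -1;0 0 0.08 0 -1;0 0 0.08 0 -1;0 0 0.06 0 -1;0 0 0.039 0 -1",
)

```text
time: 3.43
tool_pos: [452.3, 180.0, 129.9]
tcp_rot: [-179.8, 0.1, 81.6]
ft_force: [0.1, 0.1, 0.2]
finger_gap: 85.6
grip_force: 0.0
```

>>> apply_moves(
  series="0 0 0 0 1;0 0 0 0 1;0 0 0 0 1;0 0 0 0 1;0 0 0 0 1",
  squeeze=60,
)

```text
time: 3.85
tool_pos: [454.8, 181.3, 134.1]
tcp_rot: [179.9, -0.1, 81.6]
ft_force: [0.1, -0.2, 0.8]
finger_gap: 25.5
grip_force: 0.0
```

>>> apply_moves(
  series="0 0 0 0 1;0 0 0 0 1;0 0 0 0 1",
)

```text
time: 4.1
tool_pos: [454.7, 181.4, 133.7]
tcp_rot: [179.9, -0.0, 81.6]
ft_force: [0.6, 0.2, 5.7]
finger_gap: 11.5
grip_force: 59.5
```

```bash
python3 -c "
from h import *
go((453.2,184,270),88.8);shot('side','g1')"
```

```text
t 4.1 tcp [454.7 181.4 133.7] rot [179.9  -0.   81.6] q [ 15.7  -6.  109.2  -0.   76.6  24.2] f [0.6 0.2 5.7] gap 11.5 g 59.5
share [ 0.0084 -0.0052 -0.4543] twist -0.063 rows 3.3
```

>>> apply_moves(
  series="0 0 -0.08 0 1;0 0 -0.1 0 1;0 0 -0.1 -0.02 1;0 0 -0.1 -0.023 1;0 0 -0.065 -0.02 1",
)

```text
time: 4.57
tool_pos: [454.1, 181.3, 268.9]
tcp_rot: [179.9, -0.0, 88.9]
ft_force: [0.9, -0.1, -1.3]
finger_gap: 11.1
grip_force: 59.2
```

```bash
python3 -c "
from h import *
go((500,230,266),88.8);go((562,230,266),88.8);shot('side','lift')"
```

```text
t 4.57 tcp [454.1 181.3 268.9] rot [179.9  -0.   88.9] q [ 15.8 -10.8  99.3   0.   91.4  16.8] f [ 0.9 -0.1 -1.3] gap 11.1 g 59.2
share [0.1652 0.1499 0.01  ] twist 0.0012 rows 1.6
t 4.57 tcp [454.1 181.3 268.9] rot [179.9  -0.   88.9] q [ 15.8 -10.8  99.3   0.   91.4  16.8] f [ 0.9 -0.1 -1.3] gap 11.1 g 59.2
share [0.169  0.3565 0.0104] twist 0.0012 rows 2.8
```

View pics/lift.png

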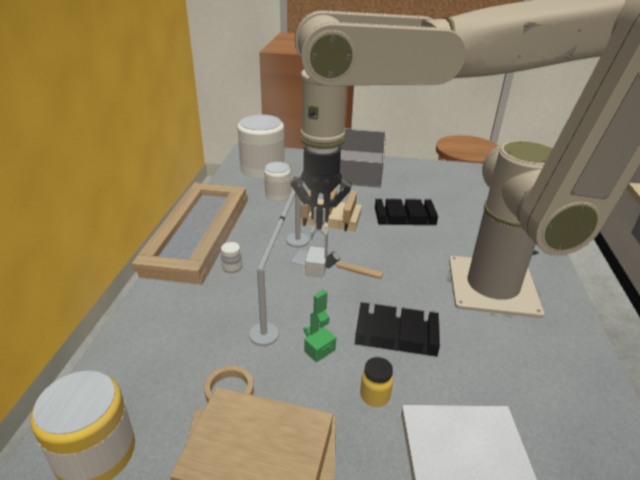

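>>> apply_moves(
  series="0.08 0.03 0.004 0 1;0.085 0.08 0.003 0 1;0.004 0.1 0 0 1;0 0.1 0 0 1;0 0.047 0 0 1",
)

```text
time: 5.03
tool_pos: [563.7, 229.5, 261.8]
tcp_rot: [-179.9, 0.1, 88.8]
ft_force: [-0.4, -0.6, -2.4]
finger_gap: 11.3
grip_force: 59.7
```

>>> apply_moves(
  series="0 0 0 0 1",
)

```text
time: 5.12
tool_pos: [563.5, 229.0, 261.5]
tcp_rot: [-179.9, 0.1, 88.7]
ft_force: [-0.4, 0.6, -2.9]
finger_gap: 11.6
grip_force: 59.7
```

```bash
python3 - <<'E'
from h import *
go((562,230,223.7),88.8)
s=shot('side','over');t=shot('top','overt')
c=cv2.resize(s['frame'][190:270,240:340],(800,600)[:2] and (750,600),interpolation=cv2.INTER_CUBIC);cv2.imwrite('pics/overc.png',c)
E
```

```text
t 5.12 tcp [563.5 229.  261.5] rot [-1.799e+02  1.000e-01  8.870e+01] q [17.3  8.3 81.3 -0.  90.6 18.6] f [-0.4  0.6 -2.9] gap 11.6 g 59.7
share [ 0.0035 -0.0047  0.1259] twist -0.0008 rows 0.9
```

View pics/overc.png

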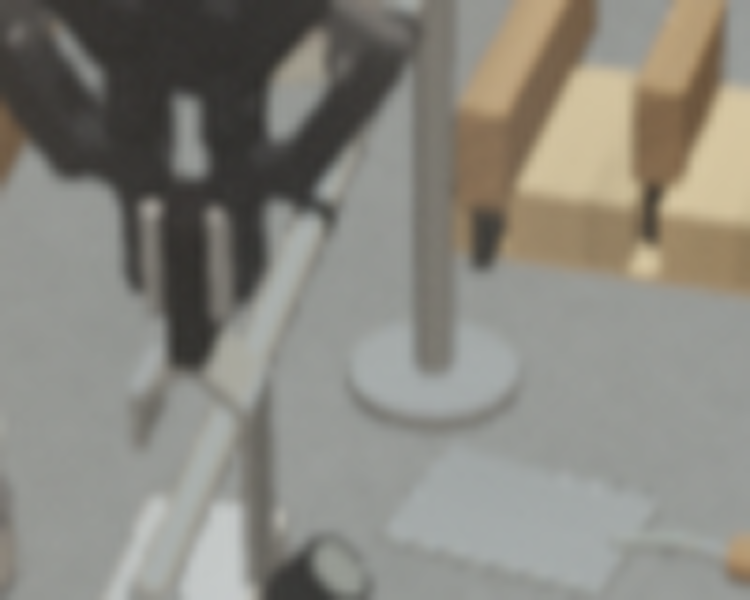

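>>> apply_moves(
  series="0.003 -0.0047 0.035 0 1;0 0 0.04 0 1;0 0 0.03 0 1;0 0 0.01 0 1;0 0 0.006 0 1",
)

```text
time: 5.63
tool_pos: [560.7, 230.5, 227.6]
tcp_rot: [179.9, -0.0, 88.8]
ft_force: [2.0, -1.0, 5.4]
finger_gap: 11.7
grip_force: 60.9
```

>>> apply_moves(
  series="0 0 0.005 0 1;0 0 0 0 1",
)

```text
time: 5.8
tool_pos: [561.1, 230.5, 227.1]
tcp_rot: [179.9, -0.0, 88.8]
ft_force: [4.7, -1.0, 2.3]
finger_gap: 11.3
grip_force: 60.5
```

```bash
python3 - <<'E'
from h import *
go((562,230,223.7),88.8)
s=shot('side','low')
E
```

```text
t 5.8 tcp [561.1 230.5 227.1] rot [179.9  -0.   88.8] q [17.5  8.5 84.6 -0.  86.8 18.7] f [ 4.7 -1.   2.3] gap 11.3 g 60.5
share [-0.0018  0.0029  0.0112] twist -0.0001 rows 0.1
```

>>> apply_moves(
  series="0 0.003 -0.005 0 1;-0.02 0 0 0 1;-0.035 0 0 0 1;-0.045 0 0 0 1;-0.05 0 0 0 1",
)

```text
time: 6.27
tool_pos: [560.2, 184.2, 227.3]
tcp_rot: [-180.0, 0.0, 88.8]
ft_force: [1.8, 1.6, -0.0]
finger_gap: 11.3
grip_force: 60.0
```

>>> apply_moves(
  series="-0.05 0 0 0 1;-0.05 0 0 0 1;-0.05 0 0 0 1;-0.05 0 0 0 1;-0.05 0 0 0 1",
)

```text
time: 6.68
tool_pos: [558.5, 108.2, 227.5]
tcp_rot: [-180.0, 0.0, 88.7]
ft_force: [2.1, 1.3, -0.5]
finger_gap: 11.2
grip_force: 59.9
```

>>> apply_moves(
  series="-0.045 0 0 0 1;-0.03 0 0 0 1;-0.02 0 0 0 1;-0.005 0 0 0 1;0 0 0 0 1",
)

```text
time: 7.1
tool_pos: [558.0, 80.0, 227.5]
tcp_rot: [-180.0, 0.0, 88.8]
ft_force: [1.1, 0.7, -1.9]
finger_gap: 11.6
grip_force: 59.8
```

```bash
python3 - <<'E'
from h import *
go((559,80.4,226),88.8)
s=shot('side','slid');t=shot('top','slidt')
# carrier + mark in the side view
P=cloud(s); 
m=proj(s,(559,83,200)).round().astype(int);print(m)
for z0,z1 in((195,215),(215,245)):print(box(P,m[0]-30,m[0]+30,m[1]-45,m[1]+25,z0,z1))
c=cv2.resize(s['frame'][m[1]-40:m[1]+40,m[0]-50:m[0]+50],(750,600),interpolation=cv2.INTER_CUBIC);cv2.imwrite('pics/slidc.png',c)
E
```

```text
t 7.1 tcp [558.   80.  227.5] rot [-180.     0.    88.8] q [ 2.9  2.  91.4 -0.  86.6  4.2] f [ 1.1  0.7 -1.9] gap 11.6 g 59.8
share [0.0014 0.0032 0.0048] twist -0.0004 rows 0.0
[282 220]
(268, array([558.1,  94.9, 206.8]), np.float64(207.3), ((557.01416015625, 43.23431396484375), (321.6567687988281, 36.65679168701172), 89.32244110107422))
(100, array([555.9,  90.2, 234. ]), np.float64(236.0), ((553.7794189453125, 86.0176010131836), (39.80305480957031, 21.878215789794922), 22.09505271911621))
```

View pics/slidc.png

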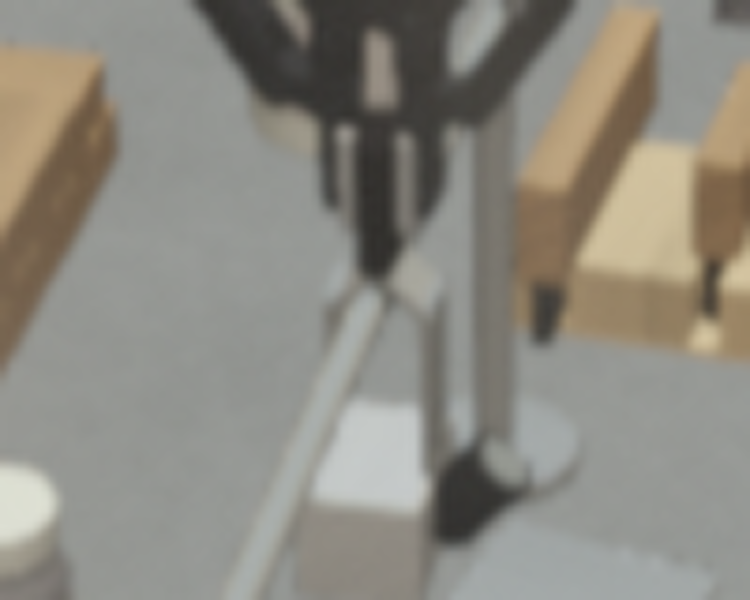

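```bash
python3 - <<'E'
from h import *
for f,z in(('top0',203),('side0',203)):
    s=load(f);c=proj(s,(559,83,203));u,v=c.round().astype(int)
    g=s['frame'].max(2)[v-8:v+9,u-10:u+11].astype(float)
    m=g<80; y,x=np.nonzero(m);print(f,m.sum(),c,x.mean()+u-10,y.mean()+v-8,atz(s,x.mean()+u-10,y.mean()+v-8,z))
s=load('slid');print('bar/roof junction',atz(s,281.6,218,208),'tab near face bottom',atz(s,282,216.2,216))
P=cloud(s);print(P[205:217,282])
E
```

```text
top0 26 [305.18490753 188.19679992] 305.03846153846155 187.8846153846154 [559.69129716  83.34595492 203.        ]
side0 0 [281.93458424 218.98385634] nan nan [nan nan nan]
bar/roof junction [559.01476948  86.53282922 208.        ] tab near face bottom [556.98585521  90.83104141 216.        ]
[[554.82147913  98.31161451 252.02626372]
 [555.97729195  93.2318513  246.22207335]
 [555.33179342  96.40097824 245.35060584]
 [556.06140085  93.27565776 240.68028068]
 [555.68575833  95.20971646 239.06110729]
 [556.10302996  93.51605671 235.22929175]
 [556.82509095  90.42966892 230.5254653 ]
 [556.08164056  94.04672569 229.93001816]
 [555.92898056  94.96179211 227.67386018]
 [556.42367171  92.91813635 223.57385683]
 [555.99124007  95.11270748 222.10458124]
 [555.74287036  96.46595681 220.11185606]]<stdin>:5: RuntimeWarning: Mean of empty slice.
  ret = ret.dtype.type(ret / rcount)
```

```bash
python3 - <<'E'
from h import *
s=load('slid')
print('near',atz(s,280.9,247.1,134),'far',atz(s,283,233.7,134))
P=cloud(s)
print('housing top',box(P,268,292,228,250,130,140))
q=P[250:262,270:289].reshape(-1,3);print('near face',np.nanmedian(q,0))
b=load('side0');Q=cloud(b);c=proj(b,(559.5,83.3,203));u,v=c.round().astype(int)
g=b['frame'].max(2)[v-12:v+13,u-8:u+9];print(c);i=np.argsort(g.ravel())[:12];y,x=np.unravel_index(i,g.shape);print(g.ravel()[i],x.mean()+u-8,y.mean()+v-12,atz(b,x.mean()+u-8,y.mean()+v-12,203))
E
```

```text
near [558.11729379 105.49039005 134.        ] far [565.20675549  45.23448062 134.        ]
housing top (143, array([558.2,  92. , 137.1]), np.float64(138.0), ((556.1689453125, 82.1948471069336), (62.21558380126953, 44.514225006103516), 86.58943939208984))
near face [564.86826932 109.20506971 110.01356031]
[281.71038065 219.02763694]
[ 81  86  89  91  96  99  99 102 105 107 109 115] 282.5 217.75 [558.80614973  77.09483839 203.        ]
```

>>> apply_moves(
  series="0 0 0 0 -1;0 0 0 0 -1;0 0 0 0 -1;0 0 0 0 -1;0 0 0 0 -1",
)

```text
time: 7.62
tool_pos: [558.4, 80.7, 227.9]
tcp_rot: [180.0, -0.0, 88.8]
ft_force: [-0.5, 0.3, -0.5]
finger_gap: 70.8
grip_force: 0.0
```

>>> apply_moves(
  series="0 0 0 0 -1;0 0 -0.03 0 -1;0 0 -0.08 0 -1;0 0 -0.12 0 -1;0 0 -0.12 0 -1",
)

```text
time: 8.03
tool_pos: [557.4, 80.5, 333.4]
tcp_rot: [-179.9, 0.0, 88.8]
ft_force: [1.1, 0.6, 1.2]
finger_gap: 85.3
grip_force: 0.0
```

```bash
python3 - <<'E'
from h import *
go((543,-273.5,330),86);s=shot('top','rel');t=shot('side','rels')
P=cloud(t)
print('tab side',box(P,268,298,185,222,215,250))
P=cloud(s);c=proj(s,(559,83,238)).round().astype(int);print(c,box(P,c[0]-15,c[0]+15,c[1]-12,c[1]+12,220,248))
m=proj(s,(559,83,200)).round().astype(int)
a=cv2.resize(s['frame'][m[1]-35:m[1]+45,m[0]-50:m[0]+50],(500,400),interpolation=cv2.INTER_CUBIC)
b=cv2.resize(t['frame'][180:270,250:320],(300,400),interpolation=cv2.INTER_CUBIC)
cv2.imwrite('pics/relc.png',np.hstack([a,b]))
E
```

```text
t 8.03 tcp [557.4  80.5 333.4] rot [-179.9    0.    88.8] q [ 3.   0.8 81.7  0.  97.6  4.2] f [1.1 0.6 1.2] gap 85.3 g 0.0
share [-1.1806 -0.0232  0.0116] twist 0.0244 rows 8.5
tab side (93, array([558.3,  91.1, 233.9]), np.float64(234.4), ((555.2163696289062, 84.67566680908203), (31.185401916503906, 13.80069351196289), 62.18281936645508))
[304 185] (9, array([555.6,  70.5, 232.7]), np.float64(233.1), ((555.99853515625, 70.0679931640625), (2.6323952674865723, 9.639694213867188), 62.60734176635742))
```

View pics/relc.png

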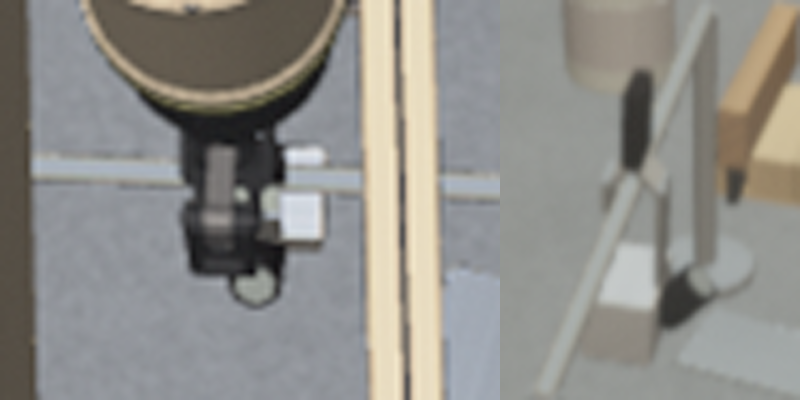

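>>> apply_moves(
  series="-0.13 0 0 0 -1;-0.135 0 0 0 -1;-0.135 0 0 0.02 -1;-0.135 0 0 0 -1;-0.135 0 0 0 -1",
)

```text
time: 8.55
tool_pos: [550.6, -122.0, 333.5]
tcp_rot: [179.9, 0.0, 86.5]
ft_force: [0.3, -0.6, 0.9]
finger_gap: 85.5
grip_force: 0.0
```

>>> apply_moves(
  series="-0.135 0 0 0 -1;-0.135 0 0 0 -1;-0.12 0 0 0 -1;-0.08 0 0 0 -1;0 0 0 0 -1",
)

```text
time: 8.97
tool_pos: [541.0, -266.0, 332.7]
tcp_rot: [-180.0, 0.1, 86.2]
ft_force: [-0.3, 0.2, -0.4]
finger_gap: 85.9
grip_force: 0.0
```

```bash
python3 - <<'E'
from h import *
go((543,-273.5,330),85);s=shot('top','rel2')
P=cloud(s);c=proj(s,(559,83,238)).round().astype(int);print(c,box(P,c[0]-15,c[0]+15,c[1]-12,c[1]+12,245,270))
m=proj(s,(559,83,200)).round().astype(int)
print('housing',box(P,c[0]-25,c[0]+25,c[1]-10,c[1]+30,125,140))
q=P[178:198,205:405].reshape(-1,3);q=q[(q[:,2]>190)&(q[:,2]<209)];
a=cv2.resize(s['frame'][m[1]-35:m[1]+45,m[0]-50:m[0]+50],(750,600),interpolation=cv2.INTER_CUBIC)
cv2.imwrite('pics/rel2c.png',a);print(m)
E
```

```text
t 8.97 tcp [ 541.  -266.   332.7] rot [-1.80e+02  1.00e-01  8.62e+01] q [-31.    6.8  75.5  -0.1  97.7 -27.2] f [-0.3  0.2 -0.4] gap 85.9 g 0.0
share [-0.0246  0.0082  0.0089] twist 0.0106 rows 0.2
[304 185] (94, array([556.8,  83.9, 258.1]), np.float64(258.9), ((557.1853637695312, 84.07069396972656), (12.64950180053711, 27.672422409057617), 1.86282479763031))
housing (297, array([546.8,  82.6, 133.4]), np.float64(133.7), ((549.9891967773438, 84.914306640625), (59.11326599121094, 73.99357604980469), 87.95702362060547))
[305 188]
```

View pics/rel2c.png

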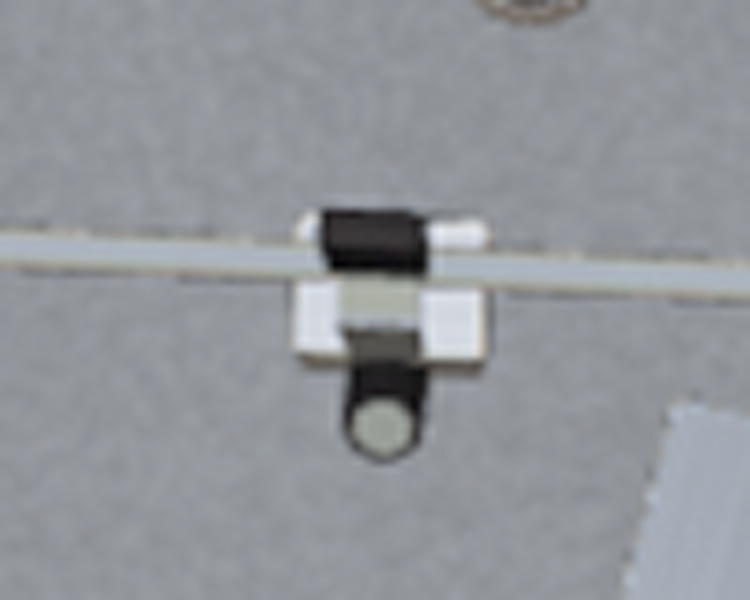

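>>> apply_moves(
  series="0 0 -0.138 0 -1;0 0 -0.138 0 -1;0 0 -0.138 0 -1;0 0 -0.138 0 -1;0 0 -0.138 0 -1",
)

```text
time: 9.43
tool_pos: [541.9, -259.3, 542.6]
tcp_rot: [179.9, 0.0, 86.6]
ft_force: [1.8, -1.1, 0.3]
finger_gap: 85.3
grip_force: 0.0
```

>>> apply_moves(
  series="0 0 -0.138 0 -1;0 0 -0.138 0 -1;0 0 -0.138 0 -1;0 0 -0.138 0 -1;0 0 -0.138 0 -1",
)

```text
time: 9.85
tool_pos: [529.3, -253.9, 672.7]
tcp_rot: [179.3, 0.3, 86.6]
ft_force: [27.6, -15.9, 22.2]
finger_gap: 85.3
grip_force: 0.0
```

```bash
python3 - <<'E'
from h import *
go((543,-273.5,330),85)
from scipy.optimize import least_squares
# j2,j3, x,y,z tool-down data
D=np.array([[7.515,85.33,144.8,-581.7,230.3],[12.2,80.1,335.3,-533.5,230.8],[-10.6,103,450.1,180.5,230.7],[-6,109.2,454.7,181.4,133.7],[-10.8,99.3,454.1,181.3,268.9],[8.3,81.3,563.5,229,261.5],[2,91.4,558,80,227.5],[.8,81.7,557.4,80.5,333.4],[6.8,75.5,541,-266,332.7]])
s=sense();q=s['joint_pos'];D=np.vstack([D,[q[1],q[2],*s['tool_pos']]])
r=np.sqrt(D[:,2]**2+D[:,3]**2-51**2);a=np.radians(D[:,0]);b=a+np.radians(D[:,1])
def f(p):
    L1,L2,a3,h,a1=p
    return np.r_[a1+L1*np.sin(a)+L2*np.sin(b)+a3*np.cos(b)-r,h+L1*np.cos(a)+L2*np.cos(b)-a3*np.sin(b)-D[:,4]]
o=least_squares(f,[400,400,0,100,0]);print(o.x.round(1),o.fun.round(1))
E
```

```text
t 9.85 tcp [ 529.3 -253.9  672.7] rot [179.3   0.3  86.6] q [-30.7  34.3   1.3   0.2 143.7 -27.1] f [ 27.6 -15.9  22.2] gap 85.3 g 0.0
share [-0.0574  0.0346  1.143 ] twist 0.0139 rows 8.2
[368.1 550.9  66.3 -41.1   2.4] [ 0.2 -0.   0.1 -1.7 -0.4  0.8 -0.1  1.6  0.2 -0.7 -0.  -0.5  0.7  0.9
 -0.3 -0.8  0.4 -0.3 -0.2 -0. ]
```

>>> apply_moves(
  series="0 0 -0.138 0 -1;0 0 -0.138 0 -1;0 0 -0.138 0 -1;0 0 -0.138 0 -1;0 0 -0.138 0 -1",
)

```text
time: 10.27
tool_pos: [446.4, -213.9, 760.7]
tcp_rot: [174.3, 2.3, 86.5]
ft_force: [0.3, -0.2, -0.6]
finger_gap: 85.0
grip_force: 0.0
```

>>> apply_moves(
  series="0 0 0 0 -1",
)

```text
time: 10.35
tool_pos: [443.4, -212.1, 763.8]
tcp_rot: [174.1, 2.5, 86.5]
ft_force: [-1.3, 0.4, 1.0]
finger_gap: 85.4
grip_force: 0.0
```

```bash
python3 - <<'E'
from h import *
go((543,-273.5,330),85)
E
```

```text
t 10.35 tcp [ 443.4 -212.1  763.8] rot [174.1   2.5  86.5] q [-32.1  24.4   1.3   1.3 147.9 -27.5] f [-1.3  0.4  1. ] gap 85.4 g 0.0
share [-0.1216  0.1915  1.4802] twist 0.0129 rows 10.8
```

>>> apply_moves(
  series="0 0.09 0.09 0 -1;0 0.09 0.09 0 -1;0 0.09 0.09 0 -1;0 0.09 0.09 0 -1;0 0.09 0.09 0 -1",
)

```text
time: 10.77
tool_pos: [595.8, -228.5, 636.9]
tcp_rot: [174.4, 2.3, 86.5]
ft_force: [-0.9, 0.0, 0.0]
finger_gap: 85.6
grip_force: 0.0
```

>>> apply_moves(
  series="0 0.1 0.07 0 -1;0 0.1 0.07 0 -1;0 0.138 0 0 -1;0 0.138 0 0 -1;0 0.138 0 0 -1",
)

```text
time: 11.18
tool_pos: [728.7, -224.0, 559.1]
tcp_rot: [171.2, 3.1, 86.4]
ft_force: [-0.6, -0.4, 0.6]
finger_gap: 85.2
grip_force: 0.0
```

```bash
python3 - <<'E'
from h import *
go((543,-273.5,330),85)
E
```

```text
t 11.18 tcp [ 728.7 -224.   559.1] rot [171.2   3.1  86.4] q [-20.8  44.8   1.4  -0.4 124.5 -17.6] f [-0.6 -0.4  0.6] gap 85.2 g 0.0
share [-0.1627 -0.7183  0.6714] twist 0.012 rows 7.2
```

```bash
cat >> h.py <<'E'
def tz():
    s=sense();z=Ro.from_euler('xyz',s['tcp_rot'],degrees=True).as_matrix()[:,2]
    print('toolz',z.round(3),'tilt',np.degrees(np.arccos(-z[2])).round(2),'az',np.degrees(np.arctan2(z[1],z[0])).round(1))
E
python3 - <<'E'
from h import *
tz();go((330,-90,200));go((330,-90,300))
E
```

```text
toolz [ 0.149 -0.062 -0.987] tilt 9.31 az -22.7
t 11.18 tcp [ 728.7 -224.   559.1] rot [171.2   3.1  86.4] q [-20.8  44.8   1.4  -0.4 124.5 -17.6] f [-0.6 -0.4  0.6] gap 85.2 g 0.0
share [ 0.4252 -1.5183  0.9549] twist 0 rows 13.3
t 11.18 tcp [ 728.7 -224.   559.1] rot [171.2   3.1  86.4] q [-20.8  44.8   1.4  -0.4 124.5 -17.6] f [-0.6 -0.4  0.6] gap 85.2 g 0.0
share [ 0.4074 -1.4674  0.626 ] twist 0 rows 11.8
```

>>> apply_moves(
  series="0.028 -0.101 0.064 0 -1;0.028 -0.101 0.064 0 -1;0.028 -0.101 0.064 0 -1;0.028 -0.101 0.064 0 -1;0.028 -0.101 0.064 0 -1",
)

```text
time: 11.6
tool_pos: [656.5, -201.0, 501.6]
tcp_rot: [170.9, 3.2, 86.4]
ft_force: [0.9, -1.0, 0.8]
finger_gap: 85.6
grip_force: 0.0
```

>>> apply_moves(
  series="0.028 -0.101 0.064 0 -1;0.028 -0.101 0.064 0 -1;0.028 -0.101 0.064 0 -1;0.028 -0.101 0.064 0 -1;0.028 -0.101 0.064 0 -1",
)

```text
time: 12.02
tool_pos: [524.6, -157.3, 381.3]
tcp_rot: [170.9, 3.2, 86.4]
ft_force: [0.1, 0.2, 0.9]
finger_gap: 85.3
grip_force: 0.0
```

>>> apply_moves(
  series="0.028 -0.101 0.064 0 -1;0.028 -0.101 0.064 0 -1;0.028 -0.101 0.064 0 -1;0.028 -0.101 0.064 0 -1;0.02 -0.09 0.05 0 -1",
)

```text
time: 12.43
tool_pos: [394.8, -115.6, 264.4]
tcp_rot: [171.0, 3.1, 86.4]
ft_force: [0.8, 0.9, 0.7]
finger_gap: 85.4
grip_force: 0.0
```

```bash
python3 - <<'E'
from h import *
tz();go((330,-90,150))
E
```

```text
toolz [ 0.153 -0.064 -0.986] tilt 9.52 az -22.7
t 12.43 tcp [ 394.8 -115.6  264.4] rot [171.    3.1  86.4] q [-23.6 -34.5 118.    0.2  87.  -20.2] f [0.8 0.9 0.7] gap 85.4 g 0.0
share [ 0.0921 -0.2772  0.3376] twist 0 rows 3.2
```

>>> apply_moves(
  series="0.03 -0.1 0.08 0 -1;0.03 -0.1 0.08 0 -1;0.03 -0.1 0.08 0 -1;0 -0.138 0 0 -1;0 -0.138 0 0 -1",
)

```text
time: 12.85
tool_pos: [293.5, -100.6, 161.2]
tcp_rot: [174.7, 2.2, 86.5]
ft_force: [0.6, -1.0, 0.5]
finger_gap: 85.3
grip_force: 0.0
```

```bash
python3 - <<'E'
from h import *
tz();go((330,-90,150))
E
```

```text
toolz [ 0.091 -0.043 -0.995] tilt 5.76 az -25.5
t 12.85 tcp [ 293.5 -100.6  161.2] rot [174.7   2.2  86.5] q [-28.8 -51.1 137.4   0.3  87.9 -25.5] f [ 0.6 -1.   0.5] gap 85.3 g 0.0
share [0.0441 0.1155 0.0468] twist 0 rows 1.0
```

>>> apply_moves(
  series="0 -0.138 0 0 -1;0 -0.138 0 0 -1;0 0 0 0 -1",
)

```text
time: 13.1
tool_pos: [265.9, -120.1, 154.8]
tcp_rot: [177.4, 1.3, 86.4]
ft_force: [0.2, -0.1, -0.5]
finger_gap: 85.2
grip_force: 0.0
```

```bash
python3 - <<'E'
from h import *
tz();go((330,-90,150))
E
```

```text
toolz [ 0.043 -0.026 -0.999] tilt 2.9 az -31.0
t 13.1 tcp [ 265.9 -120.1  154.8] rot [177.4   1.3  86.4] q [-34.7 -51.1 137.9   0.2  90.3 -31.1] f [ 0.2 -0.1 -0.5] gap 85.2 g 0.0
share [0.1139 0.2061 0.0225] twist 0 rows 1.7
```

>>> apply_moves(
  series="0 -0.138 0 0 -1;0 -0.12 0 0 -1;0 0 0 0 -1",
)

```text
time: 13.35
tool_pos: [235.0, -140.9, 149.7]
tcp_rot: [179.9, 0.2, 86.4]
ft_force: [-0.1, 0.9, 0.1]
finger_gap: 85.2
grip_force: 0.0
```

```bash
python3 - <<'E'
from h import *
tz();go((543,-273.5,200),85.2)
s=shot('top','sq');P=cloud(s);print('L',box(P,410,500,195,222,75,100))
E
```

```text
toolz [ 0.001 -0.003 -1.   ] tilt 0.17 az -72.2
t 13.35 tcp [ 235.  -140.9  149.7] rot [179.9   0.2  86.4] q [-4.160e+01 -5.110e+01  1.384e+02 -1.000e-01  9.260e+01 -3.800e+01] f [-0.1  0.9  0.1] gap 85.2 g 0.0
share [-0.3779  1.0524 -0.1656] twist 0.0108 rows 8.1
L (656, array([ 541.3, -273. ,   85.2]), np.float64(85.5), ((541.7513427734375, -273.40966796875), (163.67283630371094, 23.833703994750977), 84.51026153564453))
```

```bash
cat > fk.py <<'E'
import numpy as np
from scipy.optimize import least_squares
D=np.array([[7.515,85.33,87.26,144.8,-581.7,230.3],[12.2,80.1,87.8,335.3,-533.5,230.8],[-10.6,103,87.6,450.1,180.5,230.7],[2,91.4,86.6,558,80,227.5],[.8,81.7,97.6,557.4,80.5,333.4],[6.8,75.5,97.7,541,-266,332.7],[44.8,1.4,124.5,728.7,-224,559.1],[24.4,1.3,147.9,443.4,-212.1,763.8],[-34.5,118,87,394.8,-115.6,264.4],[-51.1,137.4,87.9,293.5,-100.6,161.2]])
def fk(p,q):
    L1,L2,a3,h,a1,L3=p;a=np.radians(q[...,0]);b=a+np.radians(q[...,1]);c=b+np.radians(q[...,2])
    return a1+L1*np.sin(a)+L2*np.sin(b)+a3*np.cos(b)+L3*np.sin(c),h+L1*np.cos(a)+L2*np.cos(b)-a3*np.sin(b)+L3*np.cos(c)
r=np.sqrt(D[:,3]**2+D[:,4]**2-51**2)
o=least_squares(lambda p:np.r_[fk(p,D)[0]-r,fk(p,D)[1]-D[:,5]],[368,551,66,200,0,240])
P=o.x
if __name__=='__main__':
    print(P.round(1),np.abs(o.fun).max())
    for R,Z,t in((428,240,140),(428,340,140),(500,330,140),(650,450,140)):
        g=least_squares(lambda x:np.r_[np.array(fk(P,np.array([x[0],x[1],t-x[0]-x[1]])))-(R,Z)],[0,90]);print(R,Z,g.x.round(1),t-g.x.sum().round(1),g.cost)
E
python3 fk.py
python3 - <<'E'
from h import *
s=load('sq');P=cloud(s)
# lens glass measure
print('tab',box(P,290,320,173,197,245,270))
q=P[205:216,300:313];print(q[...,0].round(0));print(q[...,2].round(0))
E
```

```text
[ 3.686e+02  5.535e+02  6.210e+01  3.180e+02 -1.000e-01  3.639e+02] 0.6142077890891642
428 240 [-73.8 147.3] 66.5 3.062269802815618e-20
428 340 [-67.2 134.3] 72.9 2.3910689581610956e-25
500 330 [-51.3 128.7] 62.599999999999994 2.553062264489376e-19
650 450 [-21.7  98.3] 63.400000000000006 2.512696173714215e-20
tab (94, array([556.7,  83.9, 258.4]), np.float64(259.0), ((557.3140869140625, 84.09127044677734), (27.863727569580078, 12.528772354125977), 89.09043884277344))
[[556. 533. 533. 532. 532. 532. 532. 533. 533. 533. 534. 536. 556.]
 [532. 530. 529. 529. 529. 531. 530. 530. 530. 531. 531. 554. 554.]
 [529. 528. 527. 528. 527. 527. 527. 528. 528. 527. 529. 552. 552.]
 [525. 526. 525. 525. 525. 526. 526. 526. 525. 526. 526. 548. 549.]
 [523. 524. 523. 524. 524. 523. 524. 523. 524. 524. 524. 546. 547.]
 [522. 522. 522. 521. 522. 522. 522. 521. 521. 521. 522. 544. 544.]
 [519. 520. 520. 520. 519. 520. 520. 520. 519. 520. 520. 541. 541.]
 [ nan 517. 518. 517. 517. 518. 517. 517. 517. 517. 538. 538. 539.]
 [535. 535. 516. 516. 516. 515. 515. 515. 516. 515. 536. 536. 537.]
 [533. 533. 533
[... 170 characters left out ...]
34. 129. 123.   2.]
 [126. 135. 146. 142. 142. 137. 137. 140. 143. 137. 134.   1.   1.]
 [131. 138. 141. 140. 143. 143. 144. 139. 137. 144. 133.   0.  -0.]
 [139. 133. 139. 140. 140. 137. 134. 138. 140. 135. 138.   3.  -0.]
 [138. 131. 136. 133. 134. 138. 135. 139. 136. 132. 136.   1.  -1.]
 [128. 130. 129. 134. 131. 130. 132. 138. 137. 137. 135.  -0.  -4.]
 [131. 130. 127. 130. 132. 132. 132. 130. 134. 131. 134.   4.  -1.]
 [ nan 130. 127. 132. 133. 128. 132. 136. 131. 132.   1.   2.   1.]
 [ -1.  -0. 124. 125. 125. 130. 130. 129. 127. 130.   1.  -0.  -3.]
 [ -3.  -2.  -3.   3. 127. 127. 126. 131.  -1.   2.   0.  -1.  -1.]
 [ -4.   1.   1.  -3.   2.   4.   1.   1.   3.   1.  -0.  -3.   2.]]
```

>>> apply_moves(
  series="-0.035 0.1 -0.03 0.0055 0;-0.038 0.105 -0.03 0.0055 0;-0.038 0.105 -0.03 0 0;-0.038 0.105 -0.03 0 0;-0.038 0.105 -0.03 0 0",
)

```text
time: 13.82
tool_pos: [390.1, -207.4, 195.9]
tcp_rot: [179.8, 0.2, 85.3]
ft_force: [-0.6, 0.4, 0.8]
finger_gap: 42.5
grip_force: 0.0
```

>>> apply_moves(
  series="-0.038 0.105 -0.016 0 0;-0.038 0.105 0 0 0;-0.038 0.105 0 0 0;-0.038 0.105 0 0 0;-0.038 0.105 0 0 0",
)

```text
time: 14.23
tool_pos: [542.4, -276.7, 200.5]
tcp_rot: [179.8, 0.1, 85.3]
ft_force: [0.2, -0.7, 0.9]
finger_gap: 42.9
grip_force: 0.0
```

```bash
python3 - <<'E'
from h import *
tz();go((542.2,-273.5,100),84.9)
E
```

```text
toolz [ 0.003 -0.003 -1.   ] tilt 0.25 az -37.1
t 14.23 tcp [ 542.4 -276.7  200.5] rot [1.798e+02 1.000e-01 8.530e+01] q [-31.8   9.5  86.3  -0.   84.  -27.1] f [ 0.2 -0.7  0.9] gap 42.9 g 0.0
share [ 0.0113 -0.0027  0.3349] twist 0.0032 rows 2.4
```

```bash
cat > ik.py <<'E'
import numpy as np
from scipy.optimize import least_squares
from scipy.spatial.transform import Rotation as Ro
from fk import P
L1,L2,a3,h,a1,L3=P
LO=np.array([-169.43,-51.17,1.28,-76.62,0,-152.29]);HI=np.array([169.43,129.36,143.12,256.62,156.53,152.29])
Z=lambda t:Ro.from_euler('z',t,degrees=True);Y=lambda t:Ro.from_euler('y',t,degrees=True)
def FK(q,s4=1):
    b=q[1]+q[2];A=Z(q[0])
    R=A*Y(b)*Z(s4*q[3])*Y(q[4])*Z(q[5]+90)
    a,c=np.radians(q[1]),np.radians(b)
    w=A.apply([a1+L1*np.sin(a)+L2*np.sin(c)+a3*np.cos(c),51,h+L1*np.cos(a)+L2*np.cos(c)-a3*np.sin(c)])
    return w+R.as_matrix()[:,2]*L3,R
def IK(p,R,seeds=None):
    best=None
    for q0 in ([[10,-20,110,0,70,0],[30,-30,120,60,60,0],[30,-30,120,-40,60,0],[0,-30,120,170,20,90],[0,0,90,0,90,-90],[30,-20,110,40,60,80]] if seeds is None else seeds):
        def f(q):
            t,S=FK(q);return np.r_[(t-p)/10,(R.inv()*S).as_rotvec()*20]
        o=least_squares(f,np.clip(q0,LO+.1,HI-.1),bounds=(LO,HI))
        if best is None or o.cost<best.cost:best=o
    return best.x,best.cost
def show(beta,off,tilt=42.,glass=(521.8,84,134),yaw=-1.2,flip=0,depth=55,gd=18.7,dist=100):
    # squeegee axes (world); tool z leans by beta toward -y of the rail (wrist to +y)
    lz=Z(yaw).apply([-np.sin(np.radians(tilt)),0,np.cos(np.radians(tilt))]);y=Z(yaw).apply([0,1,0]);x=np.cross(y,lz)
    f=np.array(glass)+dist*lz; g=f+depth*lz+off*y
    b=np.radians(beta);tz=-lz*np.cos(b)-y*np.sin(b)
    ty=x*1.0; 
    if flip: ty=-ty
    tx=np.cross(ty,tz);R=Ro.from_matrix(np.stack([tx,ty,tz],1));return g+gd*tz,R
if __name__=='__main__':
    for s in(1,-1):
        t,R=FK(np.array([-32.1,24.4,1.3,1.3,147.9,-27.5]),s);print(s,t.round(1),R.as_euler('xyz',degrees=True).round(2))
    for be in(0,10,15,20,25,30,40):
        for off in(0,40):
            for fl in(0,1):
                p,R=show(be,off,flip=fl);q,c=IK(p,R);print(be,off,fl,q.round(1),round(c,4))
E
python3 ik.py
```

```text
1 [ 443.4 -212.7  764. ] [174.05   2.45  86.41]
-1 [ 438.7 -220.2  764. ] [174.57   3.45  84.1 ]
0 0 0 [ 18.7 -51.2 136.7 -18.6  63.7  25.7] 6.417
0 0 1 [  19.9  -51.2  136.9  -20.2   63.7 -152.3] 6.4511
0 40 0 [ 26.5 -51.2 137.8 -23.5  62.4  34.6] 2.8283
0 40 1 [  26.5  -51.2  137.8  -23.5   62.4 -145.4] 2.8283
10 0 0 [ 28.8 -51.2 139.1 -33.6  66.3  41.8] 1.072
10 0 1 [  28.8  -51.2  139.1  -33.6   66.3 -138.2] 1.072
10 40 0 [ 34.  -51.2 139.6 -35.1  65.4  46.5] 0.0019
10 40 1 [  34.   -51.2  139.6  -35.1   65.4 -133.5] 0.0019
15 0 0 [ 31.9 -51.2 140.1 -38.3  67.9  46.5] 0.0336
15 0 1 [  31.9  -51.2  140.1  -38.3   67.9 -133.5] 0.0336
15 40 0 [ 38.1 -44.7 136.9 -40.9  68.7  53.9] 0.0
15 40 1 [  38.1  -44.7  136.9  -40.9   68.7 -126.1] 0.0
20 0 0 [ 35.6 -45.5 138.  -43.5  70.8  53.3] 0.0
20 0 1 [  35.6  -45.5  138.   -43.5   70.8 -126.7] 0.0
20 40 0 [ 41.5 -37.8 133.8 -45.3  72.5  60.2] 0.0
20 40 1 [  41.5  -37.8  133.8  -45.3   72.5 -119.8] 0.0
25 0 0 [ 38.9 -38.5 135.  -47.8  74.5  59.6] 0.0
25 0 1 [  38.9  -38.5  135.   -47.8   74.5 -120.4] 0.0
25 40 0 [ 44.  -31.2 130.6 -48.5  76.4  65.2] 0.0
25 40 1 [  44.   -31.2  130.6  -48.5   76.4 -114.8] 0.0
30 0 0 [ 41.3 -31.6 132.  -50.9  78.3  64.7] 0.0
30 0 1 [  41.3  -31.6  132.   -50.9   78.3 -115.3] 0.0
30 40 0 [ 45.9 -24.7 127.3 -50.9  80.3  69.4] 0.0
30 40 1 [  45.9  -24.7  127.3  -50.9   80.3 -110.6] 0.0
40 0 0 [ 44.4 -18.5 125.6 -54.9  85.9  72.4] 0.0
40 0 1 [  44.4  -18.5  125.6  -54.9   85.9 -107.6] 0.0
40 40 0 [ 48.1 -12.5 120.7 -53.9  88.1  75.5] 0.0
40 40 1 [  48.1  -12.5  120.7  -53.9   88.1 -104.5] 0.0
```

```bash
python3 - <<'E'
from h import *
P=cloud(load('side0'))
for n,(u0,u1,v0,v1) in dict(cab=(268,352,45,140),bucket=(240,284,118,170),box=(330,385,132,180),board=(370,430,5,40),stool=(480,498,140,160)).items():
    q=P[v0:v1,u0:u1].reshape(-1,3);print(n,np.nanpercentile(q,[5,50,95],axis=0).round(0).tolist())
go((0,-600,550),85.3)
go((0,-720,550),85.3)
E
```

```text
cab [[524.0, -1497.0, -150.0], [712.0, -1353.0, 93.0], [907.0, -798.0, 254.0]]
bucket [[694.0, -594.0, 48.0], [760.0, -512.0, 133.0], [839.0, -409.0, 194.0]]
box [[326.0, -814.0, 5.0], [421.0, -739.0, 51.0], [514.0, -507.0, 100.0]]
board [[149.0, -1853.0, 257.0], [295.0, -1836.0, 340.0], [443.0, -1821.0, 418.0]]
stool [[-245.0, -1357.0, -120.0], [80.0, 8.0, 383.0], [126.0, 78.0, 438.0]]
t 14.23 tcp [ 542.4 -276.7  200.5] rot [1.798e+02 1.000e-01 8.530e+01] q [-31.8   9.5  86.3  -0.   84.  -27.1] f [ 0.2 -0.7  0.9] gap 42.9 g 0.0
share [-1.2259 -1.7085 -1.1685] twist -0.0003 rows 17.3
t 14.23 tcp [ 542.4 -276.7  200.5] rot [1.798e+02 1.000e-01 8.530e+01] q [-31.8   9.5  86.3  -0.   84.  -27.1] f [ 0.2 -0.7  0.9] gap 42.9 g 0.0
share [-1.6246 -1.6756 -1.1675] twist -0.0003 rows 18.8
```

>>> apply_moves(
  series="-0.06 -0.06 -0.075 0 0;-0.08 -0.084 -0.07 0 0;-0.08 -0.084 -0.06 0 0;-0.08 -0.084 -0.06 0 0;-0.08 -0.084 -0.06 0 0",
)

```text
time: 14.65
tool_pos: [411.9, -380.9, 299.1]
tcp_rot: [179.8, 0.2, 85.3]
ft_force: [0.7, -1.2, 0.4]
finger_gap: 42.8
grip_force: 0.0
```

>>> apply_moves(
  series="-0.082 -0.084 -0.058 0 0;-0.082 -0.084 -0.058 0 0;-0.082 -0.084 -0.058 0 0;-0.082 -0.084 -0.058 0 0;-0.082 -0.084 -0.058 0 0",
)

```text
time: 15.07
tool_pos: [275.8, -493.4, 386.5]
tcp_rot: [179.8, 0.2, 85.3]
ft_force: [0.8, -1.1, 1.1]
finger_gap: 42.6
grip_force: 0.0
```

>>> apply_moves(
  series="-0.082 -0.084 -0.058 0 0;-0.082 -0.084 -0.058 0 0;-0.082 -0.084 -0.058 0 0;-0.082 -0.084 -0.058 0 0;-0.082 -0.084 -0.058 0 0",
)

```text
time: 15.48
tool_pos: [140.1, -605.8, 473.5]
tcp_rot: [179.8, 0.2, 85.3]
ft_force: [0.8, -1.0, -0.0]
finger_gap: 42.8
grip_force: 0.0
```

>>> apply_moves(
  series="-0.082 -0.084 -0.058 0 0;-0.082 -0.084 -0.058 0 0;-0.082 -0.084 -0.058 0 0;-0.082 -0.084 -0.058 0 0;-0.082 -0.084 -0.058 0 0",
)

```text
time: 15.9
tool_pos: [27.1, -700.8, 547.0]
tcp_rot: [179.8, 0.4, 85.2]
ft_force: [0.4, -1.1, 0.5]
finger_gap: 42.7
grip_force: 0.0
```

>>> apply_moves(
  series="-0.138 0 0 0 0;-0.138 0 0 0 0;-0.138 0 0 0 0;-0.138 0 0 0 0;-0.138 0 0 0 0",
)

```text
time: 16.32
tool_pos: [10.9, -803.3, 477.0]
tcp_rot: [179.2, 6.1, 85.2]
ft_force: [-0.6, 0.4, 0.8]
finger_gap: 42.6
grip_force: 0.0
```

```bash
python3 - <<'E'
from h import *
tz();go((0,-600,550),85.3)
E
```

```text
toolz [ 0.005 -0.107 -0.994] tilt 6.15 az -87.2
t 16.32 tcp [  10.9 -803.3  477. ] rot [179.2   6.1  85.2] q [-93.2  51.    1.3   0.8 121.5 -88. ] f [-0.6  0.4  0.8] gap 42.6 g 0.0
share [ 0.6428 -0.0882 -0.3148] twist -0.0006 rows 5.2
```

>>> apply_moves(
  series="-0.135 -0.03 -0.02 0 0;-0.135 -0.03 -0.02 0 0;-0.135 -0.03 -0.02 0 0;-0.135 -0.03 -0.02 0 0;-0.135 -0.03 -0.02 0 0",
)

```text
time: 16.73
tool_pos: [-46.2, -869.0, 457.1]
tcp_rot: [178.7, 13.8, 85.1]
ft_force: [0.0, 0.1, -0.5]
finger_gap: 42.1
grip_force: 0.0
```

>>> apply_moves(
  series="-0.135 -0.03 -0.02 0 0;-0.135 -0.03 -0.02 0 0;-0.135 -0.03 -0.02 0 0;-0.135 -0.03 -0.02 0 0;-0.135 -0.03 -0.02 0 0",
)

```text
time: 17.15
tool_pos: [-94.8, -920.7, 463.7]
tcp_rot: [178.7, 22.0, 84.9]
ft_force: [-0.5, 0.4, 0.6]
finger_gap: 42.7
grip_force: 0.0
```

```bash
python3 - <<'E'
from h import *
tz();go((0,-600,550),85.3)
E
```

```text
toolz [-0.011 -0.376 -0.927] tilt 22.08 az -91.6
t 17.15 tcp [ -94.8 -920.7  463.7] rot [178.7  22.   84.9] q [-100.3   53.8    1.3    3.4  103.   -94.1] f [-0.5  0.4  0.6] gap 42.7 g 0.0
share [ 0.9051  0.235  -0.6715] twist -0.0036 rows 8.3
```

```bash
python3 - <<'E'
from h import *
go((544.6,-250.5,180));
E
python3 - <<'E'
from ik import *
R=Ro.from_euler('xyz',[178.7,22,84.9],degrees=True)
for z in(180,47):print(IK(np.array([544.6,-250.5,z]),R,[[-25,10,80,0,70,-20]]))
E
```

```text
t 17.15 tcp [ -94.8 -920.7  463.7] rot [178.7  22.   84.9] q [-100.3   53.8    1.3    3.4  103.   -94.1] f [-0.5  0.4  0.6] gap 42.7 g 0.0
share [2.5935 1.9239 0.0145] twist 0 rows 23.2
(array([-16.96834983,   4.2180612 ,  96.9801535 , -22.12406818,
        73.89773732,  -6.83295716]), np.float64(3.3664307194786246e-23))
(array([-16.96834983,  13.19330737, 102.1053354 , -24.45486891,
        60.93336446,  -0.8073982 ]), np.float64(2.218221552773483e-28))
```

>>> apply_moves(
  series="0.06 0.04 0 0 0;0.1 0.075 0 0 0;0.104 0.077 0 0 0;0.104 0.077 0 0 0;0.104 0.077 0 0 0",
)

```text
time: 17.57
tool_pos: [-9.5, -833.8, 430.2]
tcp_rot: [178.7, 22.1, 84.8]
ft_force: [1.4, -1.8, 0.8]
finger_gap: 43.2
grip_force: 0.0
```

>>> apply_moves(
  series="0.104 0.077 0 0 0;0.104 0.077 0 0 0;0.104 0.077 0 0 0;0.104 0.077 0 0 0;0.104 0.077 0 0 0",
)

```text
time: 17.98
tool_pos: [119.7, -697.9, 374.5]
tcp_rot: [178.6, 22.0, 84.8]
ft_force: [1.4, 0.4, 1.0]
finger_gap: 42.6
grip_force: 0.0
```

>>> apply_moves(
  series="0.104 0.077 0 0 0;0.104 0.077 0 0 0;0.104 0.077 0 0 0;0.104 0.077 0 0 0;0.104 0.077 0 0 0",
)

```text
time: 18.4
tool_pos: [247.4, -562.9, 318.8]
tcp_rot: [178.6, 22.0, 84.8]
ft_force: [0.3, -0.3, -0.9]
finger_gap: 42.8
grip_force: 0.0
```

>>> apply_moves(
  series="0.104 0.077 0 0 0;0.104 0.077 0 0 0;0.104 0.077 0 0 0;0.104 0.077 0 0 0;0.104 0.077 0 0 0",
)

```text
time: 18.82
tool_pos: [375.3, -427.7, 262.9]
tcp_rot: [178.6, 22.0, 84.8]
ft_force: [0.1, -0.6, 0.5]
finger_gap: 42.8
grip_force: 0.0
```

>>> apply_moves(
  series="0.104 0.077 0 0 0;0.104 0.077 0 0 0;0.104 0.077 0 0 0;0.08 0.06 0 0 0;0 0 0 0 0",
)

```text
time: 19.23
tool_pos: [473.2, -322.7, 218.0]
tcp_rot: [178.7, 21.8, 85.1]
ft_force: [0.4, -0.4, -0.3]
finger_gap: 42.8
grip_force: 0.0
```

```bash
python3 - <<'E'
from h import *
tz();go((544.6,-250.5,100));go((544.6,-250.5,47))
E
```

```text
toolz [-0.009 -0.371 -0.928] tilt 21.8 az -91.4
t 19.23 tcp [ 473.2 -322.7  218. ] rot [178.7  21.8  85.1] q [-27.2  -5.  102.1 -20.3  74.1 -18.5] f [ 0.4 -0.4 -0.3] gap 42.8 g 0.0
share [0.3874 0.2106 0.2736] twist 0 rows 3.7
t 19.23 tcp [ 473.2 -322.7  218. ] rot [178.7  21.8  85.1] q [-27.2  -5.  102.1 -20.3  74.1 -18.5] f [ 0.4 -0.4 -0.3] gap 42.8 g 0.0
share [0.4529 0.2069 0.4376] twist 0 rows 4.8
```

>>> apply_moves(
  series="0.07 0.045 0.03 0 0;0.095 0.06 0.04 0 0;0.095 0.06 0.04 0 0;0.06 0.038 0.03 0 0;0.018 0.01 0.01 0 0",
)

```text
time: 19.65
tool_pos: [542.0, -253.3, 139.0]
tcp_rot: [178.8, 21.8, 85.0]
ft_force: [0.6, 0.8, 0.3]
finger_gap: 42.8
grip_force: 0.0
```

>>> apply_moves(
  series="0 0 0 0 0",
)

```text
time: 19.73
tool_pos: [541.2, -254.9, 140.4]
tcp_rot: [178.9, 21.9, 85.0]
ft_force: [-0.7, 0.9, 0.1]
finger_gap: 42.7
grip_force: 0.0
```

```bash
python3 - <<'E'
from h import *
tz();go((544.6,-250.5,100));go((544.6,-250.5,47))
s=shot('side','pre')
E
```

```text
toolz [-0.013 -0.373 -0.928] tilt 21.92 az -91.9
t 19.73 tcp [ 541.2 -254.9  140.4] rot [178.9  21.9  85. ] q [-17.5   6.1  99.3 -22.5  69.9  -5.8] f [-0.7  0.9  0.1] gap 42.7 g 0.0
share [0.0647 0.0075 0.1193] twist 0 rows 1.0
t 19.73 tcp [ 541.2 -254.9  140.4] rot [178.9  21.9  85. ] q [-17.5   6.1  99.3 -22.5  69.9  -5.8] f [-0.7  0.9  0.1] gap 42.7 g 0.0
share [0.1306 0.0042 0.2832] twist 0 rows 2.2
```

>>> apply_moves(
  series="0.028 0.0042 0.06 0 0;0.034 0 0.075 0 0;0.034 0 0.075 0 0;0.023 0 0.05 0 0;0.011 0 0.023 0 0",
)

```text
time: 20.2
tool_pos: [542.9, -253.7, 47.8]
tcp_rot: [178.8, 21.9, 84.8]
ft_force: [-1.3, 0.2, -0.8]
finger_gap: 42.7
grip_force: 0.0
```

>>> apply_moves(
  series="0 0 0 0 0",
)

```text
time: 20.28
tool_pos: [543.0, -253.6, 48.2]
tcp_rot: [178.8, 21.9, 84.8]
ft_force: [-0.6, -0.1, 0.3]
finger_gap: 42.9
grip_force: 0.0
```

```bash
python3 - <<'E'
from h import *
tz();go((544.6,-250.5,47))
s=shot('side','pre2');cv2.imwrite('pics/pre2c.png',cv2.resize(s['frame'][150:250,270:370],(600,600),interpolation=cv2.INTER_CUBIC))
E
```

```text
toolz [-0.014 -0.374 -0.927] tilt 21.97 az -92.1
t 20.28 tcp [ 543.  -253.6   48.2] rot [178.8  21.9  84.8] q [-17.3  13.1 102.1 -24.4  61.1  -1.1] f [-0.6 -0.1  0.3] gap 42.9 g 0.0
share [ 0.0115  0.0043 -0.0004] twist 0 rows 0.1
```

View pics/pre2c.png

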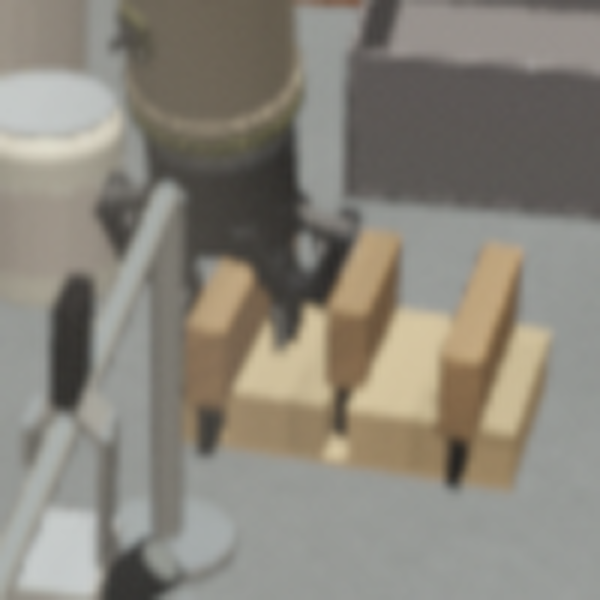

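>>> apply_moves(
  series="0 0.004 0 0 0.3;0 0 0 0 0.6;0 0 0 0 1;0 0 0 0 1;0 0 0 0 1",
  squeeze=90,
)

```text
time: 20.75
tool_pos: [547.0, -254.2, 51.7]
tcp_rot: [178.5, 22.1, 84.7]
ft_force: [-0.4, 0.3, 6.7]
finger_gap: 20.8
grip_force: 88.4
```

>>> apply_moves(
  series="0 0 0 0 1;0 0 0 0 1;0 0 0 0 1",
)

```text
time: 21.0
tool_pos: [547.0, -254.2, 51.6]
tcp_rot: [178.5, 22.1, 84.7]
ft_force: [-1.4, -0.0, 6.6]
finger_gap: 21.1
grip_force: 88.4
```

```bash
python3 - <<'E'
from h import *
tz();go((544,-252,170));s=sense();print(s['wrist_torque'])
b=shot('side','gr');Q=cloud(b);print(box(Q,300,322,180,212,78,95))
E
```

```text
toolz [-0.009 -0.376 -0.927] tilt 22.1 az -91.4
t 21.0 tcp [ 547.  -254.2   51.6] rot [178.5  22.1  84.7] q [-17.2  13.1 101.7 -24.4  61.2  -1.1] f [-1.4 -0.   6.6] gap 21.1 g 88.4
share [-0.1422 -0.0011 -0.3682] twist 0 rows 2.8
[-0.18778772  0.28166185 -0.16221745]
(124, array([ 546. , -222.3,   87.1]), np.float64(87.6), ((549.8304443359375, -228.58888244628906), (60.23987579345703, 67.35558319091797), 43.28256607055664))
```

>>> apply_moves(
  series="-0.009 0 -0.023 0 1;-0.019 0 -0.046 0 1;-0.028 0 -0.07 0 1;-0.04 0 -0.1 0 1;-0.045 0 -0.11 0 1",
)

```text
time: 21.47
tool_pos: [541.7, -252.5, 162.3]
tcp_rot: [178.9, 21.9, 84.9]
ft_force: [0.0, -0.5, -1.5]
finger_gap: 20.8
grip_force: 88.8
```

>>> apply_moves(
  series="-0.045 0 -0.11 0 1;-0.02 0 -0.06 0 1;0 0 0 0 1",
)

```text
time: 21.72
tool_pos: [545.0, -253.0, 224.9]
tcp_rot: [178.1, 22.1, 84.6]
ft_force: [0.7, -0.7, -1.0]
finger_gap: 20.8
grip_force: 88.9
```

```bash
python3 - <<'E'
from h import *
tz();go((544,-252,170));s=sense()
R=Ro.from_euler('xyz',s['tcp_rot'],degrees=True).as_matrix();T=s['tool_pos']
b=shot('side','up1');t=shot('top','up1t')
for n,i in(('side',b),('top',t)):
    P=cloud(i);q=P.reshape(-1,3);f=i['frame'].reshape(-1,3).astype(int)
    l=(q-T)@R   # tool coords
    m=(np.abs(l[:,1])<20)&(l[:,2]>-60)&(l[:,2]<60)&(np.abs(l[:,0])<140)&(f[:,2]-f[:,0]>35)
    k=l[m];print(n,m.sum(),np.percentile(k,[1,50,99],axis=0).round(1).tolist())
    # in lifted frame: angle of handle in tool xz plane
    w=q[m];print(' world',np.percentile(w,[1,50,99],axis=0).round(1).tolist(),'rect xy',cv2.minAreaRect(w[:,:2].astype(np.float32)))
    for y0 in range(-360,-170,30):
        g=w[(w[:,1]>y0)&(w[:,1]<y0+30)]
        if len(g)>5:print('  ',y0,np.percentile(g[:,2],[2,98]).round(1),np.percentile(g[:,0],[2,98]).round(1),len(g))
    h=w
P=cloud(t);
for n,v in(('S',(225,247)),('M',(252,277))):print(n,box(P,410,500,*v,75,100)[3])
E
```

```text
toolz [-0.002 -0.378 -0.926] tilt 22.18 az -90.3
t 21.72 tcp [ 545.  -253.   224.9] rot [178.1  22.1  84.6] q [-17.2   2.   94.6 -21.7  77.6  -8.5] f [ 0.7 -0.7 -1. ] gap 20.8 g 88.9
share [ 0.0718 -0.0092  0.1683] twist 0 rows 1.3
side 235 [[-101.3, -12.9, -56.2], [36.9, -4.0, -35.4], [60.1, 10.7, 15.9]]
 world [[524.0, -351.1, 216.8], [543.8, -202.4, 251.1], [557.8, -189.6, 264.0]] rect xy ((542.5596313476562, -274.2981262207031), (170.70303344726562, 28.056612014770508), 85.36892700195312)
   -360 [240.2 254.1] [523.4 525.6] 8
   -330 [246.1 261.2] [524.4 528.4] 12
   -270 [223.5 263.2] [534.6 554.7] 22
   -240 [219.4 268.3] [533.1 555.6] 52
   -210 [217. 263.] [536.1 557.6] 137
top 621 [[-104.7, -15.2, -29.6], [-56.9, -6.8, -6.0], [-9.6, 7.3, 28.1]]
 world [[522.5, -352.8, 213.8], [533.3, -303.3, 254.4], [549.2, -251.2, 260.1]] rect xy ((538.8746948242188, -272.97747802734375), (163.10238647460938, 23.211374282836914), 84.87325286865234)
   -360 [226.6 258.8] [522.2 543.2] 141
   -330 [224.3 258.3] [523.5 546.1] 185
   -300 [218.3 260.1] [526.  548.6] 189
   -270 [212.8 259.7] [528.3 549.4] 104
S ((474.849609375, -284.3659362792969), (56.24364471435547, 22.62514305114746), 85.15714263916016)
M ((409.8479309082031, -273.364013671875), (72.71075439453125, 22.902097702026367), 84.86473083496094)
```

```bash
python3 - <<'E'
from h import *
go((600,-200,400));go((720,-86,470))
from ik import show,IK
p,R=show(22.2,27);print('final tcp',p.round(1),R.as_euler('xyz',degrees=True).round(1));print(IK(p,R))
for be in(20,22,25):
  for d in (0,):
    print(be,IK(*show(be,27,tilt=42))[0].round(1))
E
```

```text
t 21.82 tcp [ 542.6 -252.1  218.3] rot [178.6  22.   84.7] q [-17.2   2.2  94.9 -21.7  77.5  -8.5] f [-0.5 -0.5 -3.2] gap 20.9 g 88.9
share [-0.0499  0.1903 -0.6286] twist 0 rows 4.7
t 21.82 tcp [ 542.6 -252.1  218.3] rot [178.6  22.   84.7] q [-17.2   2.2  94.9 -21.7  77.5  -8.5] f [-0.5 -0.5 -3.2] gap 20.9 g 88.9
share [ 0.2477  0.5629 -0.9911] twist 0 rows 8.4
final tcp [430.1 105.9 236.3] [135.8  16.3  73.5]
(array([ 40.99659927, -37.28751873, 133.82008137, -46.51196281,
        73.61240374,  60.60728058]), np.float64(9.88445795729839e-29))
20 [ 39.7 -40.3 135.2 -44.8  71.9  58.1]
22 [ 40.9 -37.6 133.9 -46.4  73.5  60.4]
25 [ 42.4 -33.5 132.1 -48.4  75.8  63.5]
```

>>> apply_moves(
  series="-0.01 0.02 -0.09 0 1;-0.01 0.035 -0.12 0 1;-0.01 0.035 -0.12 0 1;-0.01 0.04 -0.12 0 1;-0.01 0.04 -0.12 0 1",
)

```text
time: 22.23
tool_pos: [593.1, -205.4, 380.6]
tcp_rot: [179.0, 21.9, 84.9]
ft_force: [0.4, -0.6, -1.9]
finger_gap: 21.3
grip_force: 88.7
```

>>> apply_moves(
  series="0.03 0.06 -0.1 0 1;0.05 0.07 -0.08 0 1;0.055 0.07 -0.07 0 1;0.055 0.07 -0.07 0 1;0.055 0.07 -0.06 0 1",
)

```text
time: 22.65
tool_pos: [703.4, -102.7, 460.6]
tcp_rot: [178.9, 21.9, 84.9]
ft_force: [1.4, -0.6, -1.0]
finger_gap: 21.2
grip_force: 88.8
```

```bash
cat >> h.py <<'E'
def err(Rf):
    s=sense();R=Ro.from_euler('xyz',s['tcp_rot'],degrees=True)
    w=(Rf*R.inv()).as_rotvec(degrees=True);print('need world rotvec',w.round(1),'in tool',R.inv().apply(w).round(1))
E
python3 - <<'E'
from h import *
from ik import show
tz();go((720,-86,470));err(show(22.2,27)[1])
E
```

```text
toolz [-0.015 -0.374 -0.927] tilt 21.97 az -92.2
t 22.65 tcp [ 703.4 -102.7  460.6] rot [178.9  21.9  84.9] q [ -1.4  27.9  39.6 -23.6 111.1  -5.4] f [ 1.4 -0.6 -1. ] gap 21.2 g 88.8
share [ 0.0443  0.051  -0.0507] twist 0 rows 0.6
need world rotvec [ -2.4 -40.9   3.3] in tool [-39.2   1.1  12.3]
```

>>> apply_moves(
  series="0 0.13 0 0 1;0 0.13 0 0 1;0 0.13 0 0 1;0 0.13 0 0 1;0 0.13 0 0 1",
)

```text
time: 23.07
tool_pos: [810.7, -117.3, 435.3]
tcp_rot: [177.4, 22.3, 85.2]
ft_force: [2.1, 0.0, -1.7]
finger_gap: 20.9
grip_force: 89.5
```

>>> apply_moves(
  series="0 0.13 0 0 1;0 0.13 0 0 1;0 0.13 0 0 1",
)

```text
time: 23.32
tool_pos: [855.6, -126.1, 410.4]
tcp_rot: [172.6, 22.7, 85.0]
ft_force: [0.6, 0.1, -1.3]
finger_gap: 20.9
grip_force: 89.5
```

```bash
python3 - <<'E'
from h import *
from ik import show
tz();go((720,-86,470));err(show(22.2,27)[1])
E
```

```text
toolz [ 0.094 -0.393 -0.915] tilt 23.83 az -76.5
t 23.32 tcp [ 855.6 -126.1  410.4] rot [172.6  22.7  85. ] q [ -2.4  57.8   1.5 -24.8 111.8  -9.9] f [ 0.6  0.1 -1.3] gap 20.9 g 89.5
share [ 0.0096 -0.4299 -0.2768] twist 0 rows 3.7
need world rotvec [ -0.4 -35.2   1.2] in tool [-32.9   1.1  12.7]
```

>>> apply_moves(
  series="0 0.135 0 0 1;0 0.135 0 0 1;0 0.135 0 0 1;0 0.135 0 0 1;0 0.135 0 0 1",
)

```text
time: 23.73
tool_pos: [924.0, -132.2, 382.0]
tcp_rot: [164.6, 23.4, 84.8]
ft_force: [0.8, -0.0, -2.0]
finger_gap: 20.9
grip_force: 89.5
```

>>> apply_moves(
  series="0 0.135 0 0 1;0 0.135 0 0 1;0 0.135 0 0 1;0 0.135 0 0 1;0 0.135 0 0 1",
)

```text
time: 24.15
tool_pos: [981.6, -127.0, 381.4]
tcp_rot: [156.3, 23.9, 84.6]
ft_force: [0.1, 0.5, -2.4]
finger_gap: 21.4
grip_force: 89.5
```

```bash
python3 - <<'E'
from h import *
from ik import show
tz();go((720,-86,470));err(show(22.2,27)[1])
E
```

```text
toolz [ 0.365 -0.407 -0.837] tilt 33.14 az -48.1
t 24.15 tcp [ 981.6 -127.   381.4] rot [156.3  23.9  84.6] q [ -2.   61.7   1.5 -23.2  92.2  -7.7] f [ 0.1  0.5 -2.4] gap 21.4 g 89.5
share [-0.0702 -0.6893 -0.6214] twist 0 rows 6.7
need world rotvec [  3.7 -20.3  -3.9] in tool [-16.6   0.4  12.9]
```

>>> apply_moves(
  series="0 0.135 0 0 1;0 0.135 0 0 1;0 0.135 0 0 1;0 0.135 0 0 1;0 0.135 0 0 1",
)

```text
time: 24.57
tool_pos: [1027.7, -111.3, 406.5]
tcp_rot: [147.9, 24.3, 84.4]
ft_force: [-0.2, 0.7, -2.6]
finger_gap: 20.9
grip_force: 89.6
```

>>> apply_moves(
  series="0 0.135 0 0 1;0 0.135 0 0 1;0 0.135 0 0 1;0 0.135 0 0 1",
)

```text
time: 24.9
tool_pos: [1055.8, -91.9, 447.1]
tcp_rot: [140.9, 24.5, 84.1]
ft_force: [-0.1, -0.0, -2.1]
finger_gap: 20.8
grip_force: 89.6
```

```bash
python3 - <<'E'
from h import *
from ik import show
tz();go((720,-86,470));err(show(22.2,27)[1])
E
```

```text
toolz [ 0.594 -0.386 -0.706] tilt 45.07 az -33.0
t 24.9 tcp [1055.8  -91.9  447.1] rot [140.9  24.5  84.1] q [ -0.2  60.6   1.4 -23.   78.8  -6.7] f [-0.1 -0.  -2.1] gap 20.8 g 89.6
share [-0.1193 -0.8473 -0.7261] twist 0 rows 8.1
need world rotvec [ 7.1 -6.3 -8.7] in tool [-1.4 -0.4 12.8]
```

>>> apply_moves(
  series="0 0.12 0 0 1;0 -0.03 -0.05 0.037 1;0 -0.05 -0.05 0.037 1;0 -0.05 -0.05 0.037 1;0 -0.05 -0.05 0 1",
)

```text
time: 25.32
tool_pos: [991.4, -71.4, 464.8]
tcp_rot: [136.3, 17.2, 75.3]
ft_force: [1.2, 0.1, -1.6]
finger_gap: 20.9
grip_force: 89.6
```

```bash
python3 - <<'E'
from h import *
from ik import show,IK
p,R=show(22.1,27)
tz();err(R);s=sense();print(s['joint_pos'].round(1))
# waypoint back of focus: high above, then along
for w in ((700,40,480),(480,110,380),p+np.array([-25,0,30]),p):
    go(w);q,c=IK(np.array(w,float),R);print('   IK',q.round(1),round(c,4))
E
```

```text
toolz [ 0.614 -0.382 -0.691] tilt 46.32 az -31.9
need world rotvec [ 0.8 -0.7 -1.5] in tool [-0.  -0.4  1.8]
[  1.3  36.9  36.  -25.3  67.9  10.3]
t 25.32 tcp [991.4 -71.4 464.8] rot [136.3  17.2  75.3] q [  1.3  36.9  36.  -25.3  67.9  10.3] f [ 1.2  0.1 -1.6] gap 20.9 g 89.6
share [ 0.092  -0.6911 -0.7733] twist 0 rows 7.5
   IK [ 15.1  -7.3  86.1 -34.8  69.8  27.8] 0.0
t 25.32 tcp [991.4 -71.4 464.8] rot [136.3  17.2  75.3] q [  1.3  36.9  36.  -25.3  67.9  10.3] f [ 1.2  0.1 -1.6] gap 20.9 g 89.6
share [ 0.2279 -1.4588 -1.0824] twist 0 rows 13.2
   IK [ 36.2 -33.  116.2 -43.4  79.5  47.5] 0.0
t 25.32 tcp [991.4 -71.4 464.8] rot [136.3  17.2  75.3] q [  1.3  36.9  36.  -25.3  67.9  10.3] f [ 1.2  0.1 -1.6] gap 20.9 g 89.6
share [ 0.2666 -1.8966 -0.9686] twist 0 rows 15.4
   IK [ 44.1 -42.5 133.6 -45.8  79.5  58.8] 0.0
t 25.32 tcp [991.4 -71.4 464.8] rot [136.3  17.2  75.3] q [  1.3  36.9  36.  -25.3  67.9  10.3] f [ 1.2  0.1 -1.6] gap 20.9 g 89.6
share [ 0.3164 -1.9    -0.8484] twist 0 rows 15.1
   IK [ 40.9 -37.4 133.9 -46.4  73.5  60.5] 0.0
```

>>> apply_moves(
  series="0.016 -0.1 -0.075 0.016 1;0.016 -0.104 -0.077 0 1;0.016 -0.104 -0.077 0 1;0.016 -0.104 -0.077 0 1;0.016 -0.104 -0.077 0 1",
)

```text
time: 25.73
tool_pos: [814.7, -5.6, 436.0]
tcp_rot: [136.0, 16.2, 74.2]
ft_force: [-0.5, 0.4, -1.7]
finger_gap: 20.8
grip_force: 89.6
```

>>> apply_moves(
  series="0.016 -0.104 -0.077 0 1;0.016 -0.104 -0.077 0 1;0.016 -0.104 -0.077 0 1;0.016 -0.104 -0.077 0 1;0.016 -0.104 -0.077 0 1",
)

```text
time: 26.15
tool_pos: [634.1, 62.0, 405.4]
tcp_rot: [136.0, 16.2, 74.2]
ft_force: [-0.7, 1.4, -1.3]
finger_gap: 20.8
grip_force: 89.6
```

>>> apply_moves(
  series="0.016 -0.104 -0.077 0 1;0.016 -0.104 -0.077 0 1;0.016 -0.09 -0.06 0 1;0.01 -0.04 -0.03 0 1;0 0 0 0 1",
)

```text
time: 26.57
tool_pos: [517.8, 108.3, 383.2]
tcp_rot: [136.0, 16.1, 74.4]
ft_force: [0.1, 0.1, -1.8]
finger_gap: 21.0
grip_force: 89.7
```

```bash
python3 - <<'E'
from h import *
from ik import show,IK
p,R=show(22.1,27)
tz();err(R);go((430,107,300));go(p+np.array([-10,0,15]));go(p)
E
```

```text
toolz [ 0.615 -0.379 -0.691] tilt 46.25 az -31.6
need world rotvec [-0.2 -0.2 -0.8] in tool [ 0.  -0.6  0.5]
t 26.57 tcp [517.8 108.3 383.2] rot [136.   16.1  74.4] q [ 32.4 -28.6 113.  -42.1  75.7  44.7] f [ 0.1  0.1 -1.8] gap 21.0 g 89.7
share [-0.0026 -0.4029  0.0133] twist 0 rows 2.9
t 26.57 tcp [517.8 108.3 383.2] rot [136.   16.1  74.4] q [ 32.4 -28.6 113.  -42.1  75.7  44.7] f [ 0.1  0.1 -1.8] gap 21.0 g 89.7
share [ 0.0305 -0.5357  0.1067] twist 0 rows 3.9
t 26.57 tcp [517.8 108.3 383.2] rot [136.   16.1  74.4] q [ 32.4 -28.6 113.  -42.1  75.7  44.7] f [ 0.1  0.1 -1.8] gap 21.0 g 89.7
share [ 0.053  -0.5442  0.1618] twist 0 rows 4.1
```

>>> apply_moves(
  series="0 -0.08 0.002 0 1;0 -0.115 0.003 0 1;0 -0.11 0.004 0 1;0 -0.07 0.004 0 1;0 -0.028 0 0 1",
)

```text
time: 26.98
tool_pos: [430.6, 105.9, 297.3]
tcp_rot: [136.2, 16.3, 74.3]
ft_force: [-0.5, 0.1, -2.4]
finger_gap: 20.6
grip_force: 89.5
```

>>> apply_moves(
  series="0 0 0 0 1;0 0 0 0 1",
)

```text
time: 27.15
tool_pos: [432.9, 106.4, 301.2]
tcp_rot: [136.0, 16.2, 74.3]
ft_force: [1.3, 0.2, -2.3]
finger_gap: 21.1
grip_force: 89.5
```

```bash
cat > meas.py <<'E'
from h import *
from ik import show,IK
def meas(tag):
    # fit the handle box (22x165x50, half-sizes) to wood-coloured points of both cameras
    s=sense();R0=Ro.from_euler('xyz',s['tcp_rot'],degrees=True);T=s['tool_pos']
    b=np.radians(22.1);S=R0*Ro.from_matrix(np.array([[np.cos(b),0,np.sin(b)],[0,1,0],[-np.sin(b),0,np.cos(b)]]).T)  # tool z -> down squeegee axis (guess)
    out=[]
    for c in('side','top'):
        i=shot(c,tag+c);q=cloud(i).reshape(-1,3);f=i['frame'].reshape(-1,3).astype(int)
        l=S.inv().apply(np.nan_to_num(q-T))
        m=(np.abs(l[:,1])<25)&(np.abs(l[:,2])<60)&(np.abs(l[:,0])<140)&(f[:,2]-f[:,0]>35)&~np.isnan(q[:,0])
        out.append(l[m]);k=l[m];print(c,m.sum(),np.percentile(k,[1,50,99],axis=0).round(1).tolist() if m.sum() else '')
    return s,S,out
E
python3 - <<'E'
from meas import *
s,S,o=meas('m1')
print(s['tool_pos'].round(1),s['tcp_rot'].round(1),'S axes',S.as_matrix().round(3).tolist())
from scipy.optimize import least_squares
h=np.array([82.5,11,25])
def sdf(p):
    d=np.abs(p)-h; return np.linalg.norm(np.maximum(d,0),axis=1)+np.minimum(d.max(1),0)
for k in o+[np.vstack(o)]:
    g=lambda x:sdf((Ro.from_rotvec(x[3:],degrees=True)).inv().apply(k-x[:3]))
    r=least_squares(g,[-25,0,-12,0,0,0],loss='soft_l1',f_scale=2,x_scale=[1,1,1,.5,.5,.5]);print('centre in S',r.x.round(2),'rms',np.sqrt((g(r.x)**2).mean()).round(2))
E
```

```text
side 423 [[-86.7, -10.0, -59.2], [17.2, 6.8, -39.3], [49.7, 23.1, 44.2]]
top 1274 [[-96.7, -9.7, -41.1], [-44.5, 8.6, 15.7], [46.1, 12.3, 58.3]]
[432.9 106.4 301.2] [136.   16.2  74.3] S axes [[0.472, 0.745, 0.471], [0.713, -0.009, -0.701], [-0.518, 0.667, -0.535]]
centre in S [-24.9    0.77   8.13   0.42  44.31   0.33] rms 5.4
centre in S [-22.12  -1.28   6.8    0.66  43.74   0.07] rms 2.68
centre in S [-24.47  -0.85   8.51   1.48  44.29   0.39] rms 3.62
```

```bash
sed -i 's/\]\])\.T)  #/]]))  #/' meas.py; cat >> meas.py <<'E'
from scipy.optimize import least_squares
h=np.array([82.5,11,25])
def sdf(p):
    d=np.abs(p)-h; return np.linalg.norm(np.maximum(d,0),axis=1)+np.minimum(d.max(1),0)
def fit(tag):
    s,S,o=meas(tag);R0=Ro.from_euler('xyz',s['tcp_rot'],degrees=True);T=s['tool_pos']
    print('tcp',T.round(1),s['tcp_rot'].round(1))
    for k in o+[np.vstack(o)]:
        g=lambda x:sdf((Ro.from_rotvec(x[3:],degrees=True)).inv().apply(k-x[:3]))
        r=least_squares(g,[-25,0,-12,0,0,0],loss='soft_l1',f_scale=2,x_scale=[1,1,1,.5,.5,.5])
        Q=S*Ro.from_rotvec(r.x[3:],degrees=True);M=Q.as_matrix();c=T+S.apply(r.x[:3]);e=c+55*M[:,2]
        print('inS',r.x.round(2),'rms',np.sqrt((g(r.x)**2).mean()).round(2),'edge',e.round(1),'zsq',(-M[:,2]).round(3),'ysq',M[:,0].round(3),'edge in tool',R0.inv().apply(e-T).round(1))
E
python3 - <<'E'
from meas import *
fit('m2')
# lens now: glass pixels in top/side, plane of the glass and the carrier's tab/bar
for f in('sq','m2top'):
    t=load(f);P=cloud(t)
    q=P[206:214,303:309].reshape(-1,3);q=q[(q[:,2]>115)&(q[:,2]<150)];print(f,'glass',q.mean(0).round(1),'slope',np.degrees(np.arctan(np.polyfit(q[:,0],q[:,2],1)[0])).round(1),len(q))
E
```

```text
side 479 [[-86.3, -10.6, -45.1], [47.3, 6.1, -23.1], [61.7, 13.6, 41.1]]
top 1384 [[-102.9, -10.3, -39.0], [-44.8, 7.7, -24.3], [57.9, 11.8, 25.2]]
tcp [433.2 106.3 301.7] [136.   16.1  74.2]
inS [-2.383e+01  8.500e-01 -1.152e+01  1.000e-01 -1.000e-02  3.200e-01] rms 4.58 edge [462.6  82.2 269.8] zsq [-0.666  0.006  0.746] ysq [0.015 1.    0.006] edge in tool [-5.7  0.8 49.3]
inS [-20.66  -1.98 -10.19   0.86  -0.04   0.46] rms 2.66 edge [460.8  85.3 266.4] zsq [-0.656  0.006  0.754] ysq [0.018 1.    0.007] edge in tool [-2.3 -2.8 49.3]
inS [-23.73  -1.44 -10.56   1.29   0.37   1.15] rms 3.33 edge [460.6  82.7 266.8] zsq [-0.651 -0.001  0.759] ysq [0.022 1.    0.02 ] edge in tool [-4.9 -2.7 50. ]
sq glass [522.6  84.  135. ] slope 40.6 48
m2top glass [522.5  84.  135.3] slope 39.3 48
```

```bash
python3 - <<'E'
from h import *
s=sense();go(s['tool_pos']+np.array([-4.5,1,-56.5]))
from ik import *
print(IK(s['tool_pos']+np.array([-4.5,1,-56.5]),Ro.from_euler('xyz',s['tcp_rot'],degrees=True))[0].round(1))
E
```

```text
t 27.35 tcp [433.  106.  301.1] rot [136.   16.2  74.2] q [ 40.4 -39.8 128.4 -44.7  78.3  53.9] f [ 0.6 -0.4 -1.9] gap 21.1 g 89.5
share [ 0.0517 -0.1368  0.1197] twist 0 rows 1.4
[ 41.  -38.5 133.5 -45.9  74.2  59.1]
```

>>> apply_moves(
  series="0.008 -0.02 0.018 0 1;0.015 -0.04 0.035 0 1;0.015 -0.04 0.035 0 1;0.01 -0.027 0.024 0 1;0.0037 -0.0098 0.0077 0 1",
)

```text
time: 27.77
tool_pos: [426.7, 106.2, 240.3]
tcp_rot: [136.2, 16.4, 74.3]
ft_force: [-0.9, -0.0, -2.1]
finger_gap: 21.1
grip_force: 89.6
```

>>> apply_moves(
  series="0 0 0 0 1;0 0 0 0 1;0 0 0 0 1;0 0 0 0 1",
)

```text
time: 28.1
tool_pos: [427.8, 107.1, 244.2]
tcp_rot: [136.0, 16.2, 74.2]
ft_force: [0.0, -0.3, -2.2]
finger_gap: 21.1
grip_force: 89.6
```

```bash
python3 - <<'E'
from meas import *
fit('m3')
t=load('m3top');P=cloud(t)
q=P[206:214,303:309].reshape(-1,3);print('glass?',np.nanmedian(q,0).round(1))
q=P[170:200,285:325].reshape(-1,3);q=q[(q[:,2]>245)&(q[:,2]<270)&(q[:,0]>545)];print('tab',q.mean(0).round(1),len(q))
s=sense();print(s['time'],s['tool_pos'].round(1),s['tcp_rot'].round(1),s['qd'].round(2),s['grip_force'],s['ft_force'].round(1))
P=cloud(load('m3top'))
for n,v in(('S',(225,247)),('M',(252,277))):print(n,box(P,410,500,*v,75,100)[3])
E
```

```text
side 456 [[-99.7, -10.3, -45.4], [45.2, 6.4, -23.1], [61.8, 14.0, 28.8]]
top 1263 [[-103.0, -10.2, -39.5], [-44.3, 7.7, -23.9], [58.1, 11.8, 25.4]]
tcp [427.8 107.1 244.2] [136.   16.2  74.2]
inS [-23.88   0.93 -10.96   0.07   0.95   0.2 ] rms 3.82 edge [457.6  83.9 211.9] zsq [-0.666 -0.01   0.746] ysq [0.003 1.    0.016] edge in tool [-4.7  0.9 49.4]
inS [-20.32  -1.97 -10.34   0.46  -0.33   0.46] rms 2.66 edge [455.6  86.2 209.3] zsq [-0.661  0.012  0.751] ysq [0.021 1.    0.003] edge in tool [-2.3 -2.4 49.1]
inS [-23.78  -1.4  -10.71   1.24   0.37   1.24] rms 3.12 edge [455.2  83.5 209.4] zsq [-0.65  -0.001  0.76 ] ysq [0.023 1.    0.021] edge in tool [-5.  -2.6 49.8]
glass? [522.6  84.  135.3]
tab [556.7  83.8 258.8] 93
28.2 [427.7 107.1 243.9] [136.1  16.2  74.2] [-0.04 -0.08  0.4   0.03 -0.09  0.13] 89.6193516254425 [-0.4 -0.2 -2.2]
S ((476.4758605957031, -268.0032958984375), (90.10149383544922, 22.197065353393555), 85.13431549072266)
M ((412.197509765625, -247.8982696533203), (125.18407440185547, 22.28036880493164), 84.74421691894531)
```

```bash
python3 -c "
from bench import hand_in
print(hand_in())"
```

```text
the job is handed in; nothing more can be done
None
```

The job is handed in at 28.2 s of the 58 s. The carrier hangs on the rail at the tape mark, within 1 mm by the cameras. The longest squeegee is held still with its blade parallel to the rail and pointing into the lens, the middle of the edge about 100 mm from the glass. The other two squeegees still stand in the rack where they were, and I do not have the judge's verdict.

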